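# Aim the side lamp at the dish

## Robot

A 7-joint arm with a two-finger parallel gripper is mounted at the origin on the work surface. World frame = base frame: x ahead of the robot, y to its left, z up, the work surface at z = 0. Lengths are in mm, angles in rad, forces in N, time in s.
With the tool pointing down it reaches from about 400 to 875 mm from the base axis. Payload 4.4 kg.
Tool frame: the origin (TCP) lies at the very end of the fingers, on their centre line; the grasp point (between the pads) lies 19 mm behind it; z points along the fingers, y is the direction in which the jaws open and shut (so a half turn about z gives the same grasp; the last joint's range is limited). The gripper opens to 85 mm and grips with 20 to 120 N. Pads are 22 mm wide; open, the fingers measure 114 mm over their backs; the gripper's body (76 mm by 85 mm) begins 54 mm behind the grasp point. The pads swing forward as they close: fully open they stand 13 mm farther back than shut.
Start: joints at [1.147, 0.628, 0.038, 1.517, -0.027, 0.996, -0.02], TCP at [227.668, -608.839, 210.513] pointing down, gripper open.
Joint ranges: [-3.06, 3.06], [-0.37, 2.12], [-1.25, 1.32], [0.18, 2.47], [-1.1, 4.24], [0.23, 1.98], [-2.94, 2.94]. Speed limits (rad/s): [2.57, 2.57, 3.14, 3.14, 3.14, 3.14, 3.14].

## Interface

Orientations are given as [roll, pitch, yaw] about the fixed x, y, z axes, in that order (R = Rz(yaw) Ry(pitch) Rx(roll)).
In Python, from cell import read_state, get_image, calibration, finish_job gives the robot as it stands. The module is installed in compiled form; this text tells all that it offers.
- The arm moves only by the tool apply_moves, never from a script. Its argument "increments" is a list of rows, each an object of numbers: "tx", "ty", "tz": the shift along the world's x, y, z in m; "rx", "ry", "rz": the turn, a rotation vector about the world's x, y, z in units of 5 degrees (1.0 is 5 degrees); "claw": the finger opening in m, from 0 to 0.0854. In form: [{"tx": .., "ty": .., "tz": .., "rx": .., "ry": .., "rz": .., "claw": ..}, ...]. A call has 1 to 12 rows; each row is the pose to reach, as a shift and turn from the pose commanded when the call began; what a row does not reach only later rows make up. A row lasts 1/10 s, in which the tool goes at most 50 mm and 8.59 degrees, less where a joint would pass 70% of its speed; a pose out of reach is approached as far as the arm can. A call with a gripper value outside its range is refused whole. The fingers move at their own pace and stop on an object; the grip force is fixed at half the most. Time passes only in rows, so rows that repeat a pose let the fingers close. It gives the time, the measured TCP pose, the force and the opening at its end, in the units of the state.
- read_state(): the state, without advancing time (a new reading comes with each control period).
- get_image(name): name is "scene" or "top" or "wrist"; returns the picture (400x640x3 uint8, red, green, blue); there is no depth.
- calibration(name): a dict with "camera_matrix" (3x3 intrinsics, pixels), "distortion" ([k1, k2, p1, p2, k3] as OpenCV has them; the pictures are not rectified), "origin" and "attitude" of the camera in the world. Camera axes: x right, y up, looking along -z (the intrinsics and any distortion apply to the point x, -y, -z); pixel columns grow to the right and rows downward; lengths in mm; the calibration is good to about 2 mm. A picture is of the moment at which its call begins: read the wrist's pose just before it. calibration takes no time and is no camera call; for the wrist camera it gives the pose at the moment of the call.
- finish_job(): hands the job in, once; it reports no verdict.
The state is a dict: "clock": time; "qpos": joint angles; "qd": joint speeds; "tau": joint torques, N m; "eef_pos": TCP position; "tool_rot": TCP orientation; "force": force on the tool from outside, world axes, zero at the start; "torque": the same for the moment, N m; "width": finger opening in mm.
Only numpy, scipy, OpenCV 4.12 (cv2) and the standard library are available. Lean on these libraries where they do the work, as an engineer would, in place of code of your own. Each camera call takes 0.05 s, during which the arm holds its last target. There are 200 camera calls.

## Task

The microscope's side lamp must light the petri dish, but a jar stands in the beam's way: first stand the jar upright in the low steel tray and let go of it. Then swivel and tilt the lamp head by gentle pushing, never with more than about 30 N, until, let go and at rest, its straight-ahead centre line passes through the middle of the dish to within about 2 cm. Do not tip the jar or shift the dish and the other things on the bench.

Things in the scene. Friction and masses are not known exactly. Their poses are not given: they have to be found in the camera images.
- lamp_head: Ribbed white box lamp head, 150 long x 92 wide x 80 high mm (too wide to grip). Origin: its centre, where the level tilt axis crosses the upright swivel axis. Own +x = the beam, out of the middle of the black-framed glass front, 75 mm from the origin; -x = ribbed rear; +z = out of its top face, 40 mm up; +y = its left side, 46 mm. Weighs 0.5 kg, balanced.
- lamp_swivel: Aluminium U-yoke that carries the head and swivels with it. Origin at the head's centre, z = swivel axis, y = tilt axis. Arms 8 mm thick, 26 mm wide along the head, stand beside the head's mid-length, 53 to 61 mm (hinge bosses to 67 mm) from the centre, up to 10 mm above the tilt axis; crossbar 66 mm below it.
- lamp_pivot (a point): Crossing of the swivel and tilt axes, 200 mm above the bench. Joints are stiff and stay where left (about 0.2 to 0.4 N m). Swivel reaches 2.7 rad either way of the foot's x, tilt 0.7 rad nose up to 1.0 rad nose down, with hard stops. A rubber bush makes the head spring back 0.05 to 0.15 rad in tilt, after being pressed, when let go; the swivel does not.
- lamp: The lamp's foot, clamped to the bench: dark steel disc, radius 70 mm, 18 mm high, with a 26 mm column up to the yoke. Origin: centre of its underside, below lamp_pivot.
- dish: Clear round petri dish with lid, 90 mm across, 16 mm high, amber medium inside; lies loose on the black stage of the low grey microscope. Origin: centre of its underside.
- dish_mid (a point): The middle of the dish, 8 mm above its underside: the point to aim the lamp at.
- scope: Low grey box microscope, fixed, 170 x 150 mm, with a black stage on top, 58 mm above the bench; steel focus knobs on both y sides. Origin: centre of its underside.
- jar: Clear glass jar with white screw lid, 60 mm across, 150 mm high, about 0.3 kg, loose, standing between lamp and microscope. Origin: centre of its underside, z up its axis.
- tray: Low open steel tray, fixed, 150 (own x) x 120 (own y) mm, rim 14 mm high, walls and floor 5 mm thick, empty. Origin: centre of its underside.
- tip_box: Grey pipette-tip box with white lid, 122 x 82 x 62 mm, bystander, leave alone. Origin: centre of underside.
- beaker: Empty glass beaker, 66 mm across, 85 mm high, bystander, leave alone. Origin: centre of underside.
- well_plate: Grey 24-well plate with white wells, 127 x 85 x 15 mm, bystander, leave alone. Origin: centre of underside.
Things that resemble listed ones, but are neither listed nor needed, are in the scene too. What is shaped like the tray but brown or pink is not meant.

How it is judged (in metres and radians):
On the way, in this order (a step that is already met when the one before it is completed fails the run):
1. the jar stands upright in the tray, released (x of jar in the frame of tray between -0.06 and 0.06 m and y of jar in the frame of tray between -0.045 and 0.045 m and z of jar in the frame of tray below 0.02 m and angle between jar's own z axis and vertical below 0.1 rad and contact force between the fingers and jar below 0.05 N), for 0.2 s.
2. the lamp head, let go and still, points at the middle of the dish (y of dish_mid in the frame of lamp_head between -0.025 and 0.025 m and z of dish_mid in the frame of lamp_head between -0.025 and 0.025 m and x of dish_mid in the frame of lamp_head above 0.1 m and contact force between each of the arm, the fingers and lamp_head below 0.05 N and angular speed of lamp_head below 0.1 rad/s), for 0.2 s.
At the end, for the whole second after the job is handed in: The jar stands upright (0.1 rad) on the tray's floor, within 60 mm (tray x) and 45 mm (tray y) of its centre, released and at rest; the lamp head is untouched and still, and the dish's middle lies ahead of it within 25 mm of the head's x axis, both sideways and up-down (all of step 1 and all of step 2 and linear speed of jar below 0.02 m/s).
It fails at once if the lamp is pushed with more than 32 N (contact force between any of the arm, the fingers and lamp above 32 N).
It fails at once if the jar is tipped over (0.6 rad) (angle between jar's own z axis and vertical above 0.6 rad).
It fails at once if the dish is shifted by more than 15 mm (distance of dish from where it was at the start of the episode above 0.015 m).
It fails at once if the tip box, beaker or well plate is shifted by more than 20 mm (distance of any of tip_box, beaker, well_plate from where it was at the start of the episode above 0.02 m).
It also fails if it takes over 72 s, if anything falls off the work surface, if the arm or the gripper's body presses on something with over 40 N, if the wrist force passes 120 N, or if a joint passes its speed limit or range.

## Working session

There is one attempt and no reset: what is moved stays moved. The work goes in short steps, Python scripts to look and compute and a tool call to move; the robot and the scene stay as the last step left them, time stands still between calls to the robot, and variables do not carry over. Pictures are saved under pics/ and viewed, about 8 in all and at most 12, crops included, and the job is handed in when it is done.

Besides the shell and the picture viewer there is one more tool, called after "Emit:" by a JSON object that holds its "api" and its "payload", one argument or row to a line. apply_moves: Moves the arm, as the interface text tells. Its arguments: {"type":"object","properties":{"increments":{"type":"array"}},"required":["increments"]}

```bash
mkdir -p pics
python3 - <<'E'
from cell import *
import cv2
for n in("scene","top"):
    cv2.imwrite(f"pics/{n}0.png",get_image(n)[:,:,::-1]); c=calibration(n); print(n,c)
s=read_state(); print(s)
E
```

```text
scene {'camera_matrix': array([[504.90921892,   0.        , 313.71796933],
       [  0.        , 504.90921892, 203.41897926],
       [  0.        ,   0.        ,   1.        ]]), 'distortion': array([-0.11768454,  0.        ,  0.        ,  0.        ,  0.        ]), 'origin': array([1546.53061694, -127.24842813, 1387.26892087]), 'attitude': array([ 0.70726627, -0.00934234,  1.36142026])}
top {'camera_matrix': array([[457.56167687,   0.        , 328.42608561],
       [  0.        , 457.56167687, 200.14096059],
       [  0.        ,   0.        ,   1.        ]]), 'distortion': array([-0.11325027,  0.        ,  0.        ,  0.        ,  0.        ]), 'origin': array([ 365.47504625,  113.42405363, 1429.02229044]), 'attitude': array([ 0.12088695, -0.02160348, -1.57450139])}
{'clock': 0.1, 'qpos': array([ 1.1472038 ,  0.62924799,  0.03841799,  1.51826878, -0.02700975,
        0.99631491, -0.02000388]), 'qd': array([-0.00123555, -0.00163639, -0.00029672, -0.00276121, -0.00049132,
        0.00015004, -0.00085835]), 'tau': array([ 2.85827919e-03, -5.64526892e+01,  1.23022377e+00, -1.93972474e+01,
        1.12408717e-02,  5.39772431e-03,  2.69883844e-05]), 'eef_pos': array([ 227.47015949, -608.25609037,  209.68400011]), 'tool_rot': array([-3.13987041e+00, -6.65578487e-06,  3.57804974e-01]), 'force': array([-0.46722637, -0.76184702, -0.2042966 ]), 'torque': array([-0.02231691, -0.03503162, -0.0377275 ]), 'width': 85.6210531241957}
```

View pics/top0.png

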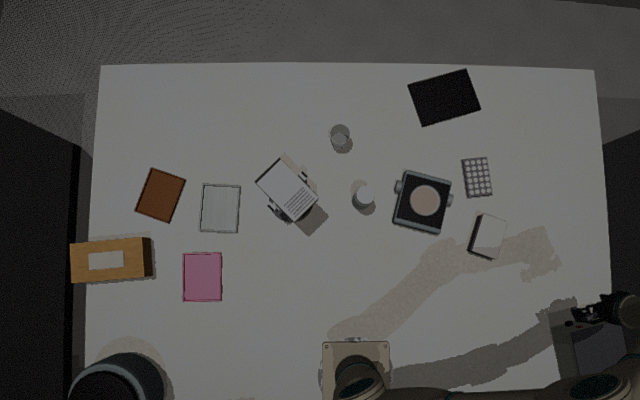

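View pics/scene0.png

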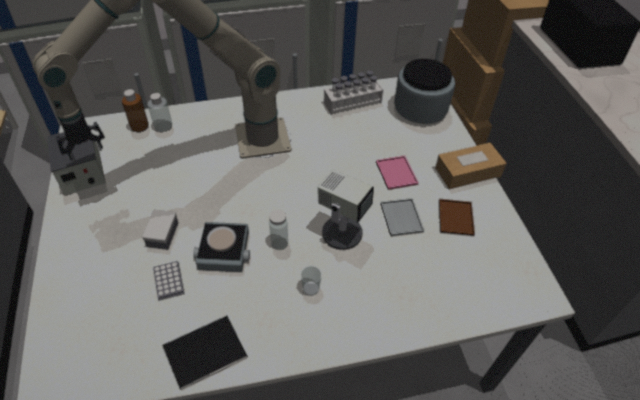

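Candidates for the tray: steel at top (220,208), brown at (160,195), pink at (202,277); I choose the steel one. For the jar: the white-lidded one at top (363,195), against the beaker at (340,138) and the bottles at the back of the bench (scene (135,110), (160,112)). Next is a close crop of both views.

```bash
cat > h.py <<'E'
from cell import *
import cv2, numpy as np
from scipy.spatial.transform import Rotation as Ro
class Cam:
    def __init__(s,n):
        c=calibration(n); s.K=c["camera_matrix"]; s.D=c["distortion"]; s.o=np.array(c["origin"]); s.R=Ro.from_euler("xyz",c["attitude"]).as_matrix()
    def ray(s,p):
        u=cv2.undistortPoints(np.array([[p]],float),s.K,s.D)[0,0]
        return s.R@np.array([u[0],-u[1],-1])
    def at(s,p,z): # pixel -> world at height z
        d=s.ray(p); return s.o+d*(z-s.o[2])/d[2]
    def proj(s,P):
        q=(np.atleast_2d(P)-s.o)@s.R*[1,-1,-1]
        return cv2.projectPoints(q,np.zeros(3),np.zeros(3),s.K,s.D)[0][:,0]
def tri(cs,ps): # least-squares meeting of rays
    A=0;b=0
    for c,p in zip(cs,ps):
        d=c.ray(p); d/=np.linalg.norm(d); M=np.eye(3)-np.outer(d,d); A=A+M; b=b+M@c.o
    X=np.linalg.solve(A,b); return X,[np.round(c.proj(X)[0]-p,1) for c,p in zip(cs,ps)]
def crop(img,x0,y0,x1,y1,k,name,g=0.6):
    a=img[y0:y1,x0:x1,::-1]; a=cv2.resize(a,None,fx=k,fy=k,interpolation=cv2.INTER_CUBIC)
    a=(255*(a/255.)**g).astype(np.uint8)
    for x in range((x0//20+1)*20,x1,20): cv2.putText(a,str(x),(int((x-x0)*k),10),0,.35,(0,0,255)); cv2.line(a,(int((x-x0)*k),12),(int((x-x0)*k),18),(0,0,255))
    for y in range((y0//20+1)*20,y1,20): cv2.putText(a,str(y),(0,int((y-y0)*k)+4),0,.35,(0,0,255)); cv2.line(a,(24,int((y-y0)*k)),(30,int((y-y0)*k)),(0,0,255))
    if name: cv2.imwrite("pics/"+name,a)
    return a
E
python3 - <<'E'
from h import *
t=cv2.imread("pics/top0.png")[:,:,::-1]; s=cv2.imread("pics/scene0.png")[:,:,::-1]
a=crop(t,190,140,460,245,2.95,None); b=crop(s,190,165,430,265,2.95,None)
w=max(a.shape[1],b.shape[1]); b=cv2.copyMakeBorder(b,0,0,0,w-b.shape[1],0)
cv2.imwrite("pics/c1.png",np.vstack([a,b])); print(np.vstack([a,b]).shape)
T=Cam("top");S=Cam("scene")
print("base",T.proj([0,0,0]),S.proj([0,0,0]))
for n,p,z in [("jarlid",(363,193),150),("dish",(426,200),74),("beaker",(340,133),85)]: print(n,T.at(p,z))
print([T.at(p,14).round() for p in [(203,184),(240,185),(238,232),(200,231)]])
E
```

```text
(605, 796, 3)
base [[355.81642057 374.83085806]] [[262.26199085 137.27343672]]
jarlid [541.02289201 -12.67560745 150.        ]
dish [ 530.12099887 -210.58810785   74.        ]
beaker [733.08303235  48.02751946  85.        ]
[array([589., 476.,  14.]), array([585., 359.,  14.]), array([438., 362.,  14.]), array([441., 481.,  14.])]
```

View pics/c1.png

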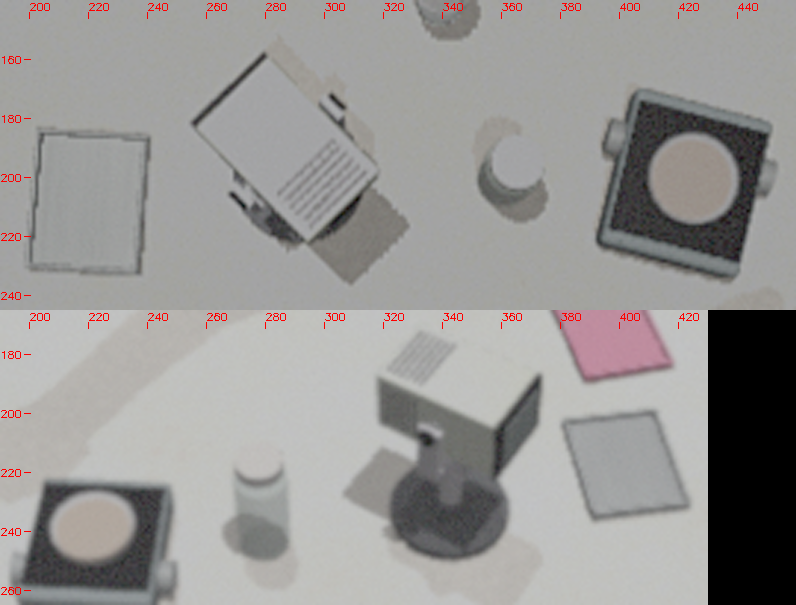

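```bash
cat > fit.py <<'E'
from h import *
from scipy.optimize import least_squares
T=Cam("top");S=Cam("scene")
B=np.array([[75,46,40],[75,-46,40],[-75,-46,40],[-75,46,40]],float) # FL FR RR RL
def head(p): # x,y,yaw,tilt(nose down +)
    return Ro.from_euler("ZY",[p[2],p[3]])
def fit(tp,sp,p0,fixed=None,loss="soft_l1"):
    def res(q):
        p=np.r_[fixed,q] if fixed is not None else q
        X=head(p).apply(B)+[p[0],p[1],200]; r=[]
        for c,P in((T,tp),(S,sp)):
            if P is None: continue
            P=np.array(P,float); k=~np.isnan(P[:,0]); r.append((c.proj(X)[k]-P[k]).ravel())
        return np.concatenate(r)
    o=least_squares(res,p0 if fixed is None else p0[2:],loss=loss); return o.x,o.fun.round(1)
E
python3 - <<'E'
from fit import *
f=lambda cx,cy:(190+cx/2.95,140+cy/2.95)
g=lambda cx,cy:(190+cx/2.95,165+(cy-309)/2.95)
p,r=fit([f(192,124),f(267,52),f(378,172),f(308,242)],[g(541,375),g(497,430),g(378,376),g(423,333)],[530,180,.8,0])
print(p,r)
print("foot top",S.at(g(449,512),18))
print("jar",T.at(f(517,160),150),tri([T,S],[f(517,160),g(260,465)]))
d=T.at(f(694,178),74);print("dish",d,S.at(g(92,525),74),tri([T,S],[f(694,178),g(92,525)]))
tc=np.array([T.at(f(*q),14) for q in [(37,127),(150,135),(140,273),(30,268)]]);print("tray",tc.mean(0),tc.round())
ts=np.array([S.at(g(*q),14) for q in [(563,422),(655,411),(690,506),(597,519)]]);print("trayS",ts.mean(0),ts.round())
a=np.arctan2(d[1]-p[1],d[0]-p[0]);R=np.hypot(d[1]-p[1],d[0]-p[0]);print("goal yaw",a,"tilt",np.arctan2(200-66,R),R)
w=Cam("wrist");
E
```

```text
[ 5.42845480e+02  1.99217124e+02  7.60398988e-01 -1.10846980e-01] [-0.7 -2.  -0.4 -1.4  1.  -0.6 -0.7 -0.3  0.2 -1.9 -0.4 -1.9 -1.6 -1.
 -0.7 -3.9]
foot top [556.53627858 195.15362299  18.        ]
jar [537.48831724 -19.02506926 150.        ] (array([539.56722396, -18.72597387, 136.90765946]), [array([-0.6, -0.1]), array([-0.5, -0. ])])
dish [ 529.09453989 -208.2757215    74.        ] [ 536.06778315 -206.36162774   74.        ] (array([ 530.19333878, -208.3192995 ,   67.08336025]), [array([-0.5, -0.1]), array([-0.5, -0.1])])
tray [513.28750158 419.43614989  14.        ] [[592. 477.  14.]
 [583. 356.  14.]
 [437. 364.  14.]
 [442. 480.  14.]]
trayS [525.91428546 420.9696011   14.        ] [[449. 366.  14.]
 [454. 483.  14.]
 [602. 474.  14.]
 [598. 361.  14.]]
goal yaw -1.6045287563611668 tilt 0.31753240842779734 407.7247935966733
```

Emit:
{"api": "apply_moves", "payload": {
  "increments": [
    {"tx":0.0,"ty":0.0,"tz":0.05},
    {"tx":0.025,"ty":0.05,"tz":0.09,"rz":1},
    {"tx":0.05,"ty":0.09,"tz":0.09,"rz":2},
    {"tx":0.075,"ty":0.13,"tz":0.09,"rz":3.3},
    {"tx":0.1,"ty":0.17,"tz":0.09,"rz":4.6},
    {"tx":0.12,"ty":0.21,"tz":0.09,"rz":5.9},
    {"tx":0.14,"ty":0.25,"tz":0.09,"rz":7.2},
    {"tx":0.16,"ty":0.29,"tz":0.09,"rz":8.5},
    {"tx":0.18,"ty":0.33,"tz":0.09,"rz":9.8},
    {"tx":0.2,"ty":0.37,"tz":0.09,"rz":11},
    {"tx":0.22,"ty":0.41,"tz":0.09,"rz":12.2},
    {"tx":0.24,"ty":0.45,"tz":0.09,"rz":13.4}
  ]
}}

```text
$.increments[0]: bad value
```

Emit:
{"api": "apply_moves", "payload": {
  "increments": [
    {"tx":0.02,"ty":0.045},
    {"tx":0.04,"ty":0.09},
    {"tx":0.06,"ty":0.12},
    {"tx":0.06,"ty":0.12},
    {"tx":0.06,"ty":0.12}
  ]
}}

```text
$.increments[0]: bad value
```

Run:
```python
from h import *
s=read_state(); print(s['clock'],s['qpos'].round(3),s['eef_pos'],s['tool_rot'])
w=Cam("wrist"); i=get_image("wrist"); print(w.o,w.R,w.K)
Rt=Ro.from_euler("xyz",s['tool_rot']).as_matrix(); print("cam in tool",Rt.T@(w.o-s['eef_pos']),Rt.T@w.R)
crop(i,0,0,640,400,1.2,"w1.png")
print("jar lid pred",w.proj([[538,-19,150],[538,-19,0],[529,-208,74],[543,199,240]]))
```

```text
0.1 [ 1.147  0.629  0.038  1.518 -0.027  0.996 -0.02 ] [ 227.47015949 -608.25609037  209.68400011] [-3.13987041e+00 -6.65578487e-06  3.57804974e-01]
[ 293.7095047  -584.63088458  373.53972066] [[ 0.34934503  0.9007855   0.25796033]
 [-0.93699259  0.33634798  0.09441886]
 [-0.00171329 -0.27469167  0.96153084]] [[290.30330502   0.         317.95106941]
 [  0.         290.30330502 195.95142621]
 [  0.           0.           1.        ]]
cam in tool [  70.3193512     0.78711175 -163.85685114] [[-9.32436713e-04  9.61530440e-01  2.74696821e-01]
 [ 9.99999565e-01  8.99027035e-04  2.47525421e-04]
 [-8.95664148e-06  2.74696933e-01 -9.61530860e-01]]
jar lid pred [[ 1.65279102e+03  1.61323531e+03]
 [-1.94388473e+01 -1.93793578e+02]
 [ 3.88232822e+01 -2.38879043e+02]
 [-6.26266926e+06 -5.08048588e+06]]
```

View pics/w1.png

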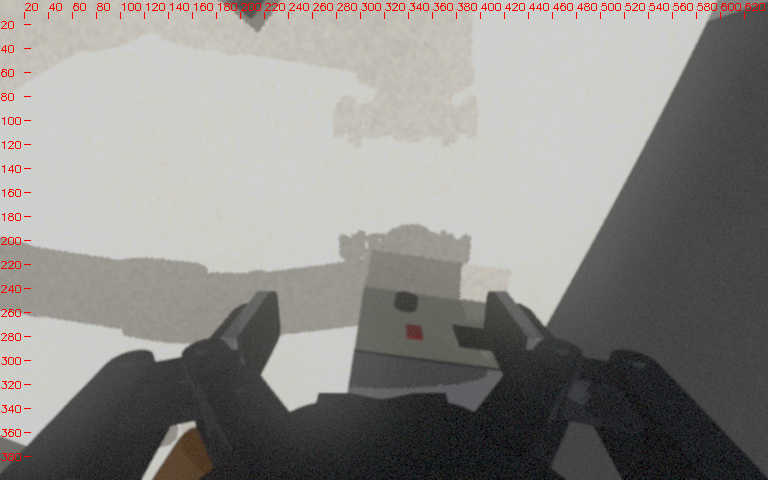

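The moves were refused, so rows apparently need every key. The wrist picture shows the fingers above a grey instrument box (pixels about (300-420, 210-320)) and nothing of interest for the task.

Emit:
{"api": "apply_moves", "payload": {
  "increments": [
    {"tx":0.0,"ty":0.0,"tz":0.05,"rx":0,"ry":0,"rz":0,"claw":0.085},
    {"tx":0.025,"ty":0.05,"tz":0.09,"rx":0,"ry":0,"rz":1,"claw":0.085},
    {"tx":0.05,"ty":0.09,"tz":0.09,"rx":0,"ry":0,"rz":2,"claw":0.085},
    {"tx":0.075,"ty":0.13,"tz":0.09,"rx":0,"ry":0,"rz":3.3,"claw":0.085},
    {"tx":0.1,"ty":0.17,"tz":0.09,"rx":0,"ry":0,"rz":4.6,"claw":0.085},
    {"tx":0.12,"ty":0.21,"tz":0.09,"rx":0,"ry":0,"rz":5.9,"claw":0.085},
    {"tx":0.14,"ty":0.25,"tz":0.09,"rx":0,"ry":0,"rz":7.2,"claw":0.085},
    {"tx":0.16,"ty":0.29,"tz":0.09,"rx":0,"ry":0,"rz":8.5,"claw":0.085},
    {"tx":0.18,"ty":0.33,"tz":0.09,"rx":0,"ry":0,"rz":9.8,"claw":0.085},
    {"tx":0.2,"ty":0.37,"tz":0.09,"rx":0,"ry":0,"rz":11,"claw":0.085},
    {"tx":0.22,"ty":0.41,"tz":0.09,"rx":0,"ry":0,"rz":12.2,"claw":0.085},
    {"tx":0.24,"ty":0.45,"tz":0.09,"rx":0,"ry":0,"rz":13.4,"claw":0.085}
  ]
}}

```text
clock: 1.35
eef_pos: [468.0, -157.2, 300.5]
tool_rot: [3.142, 0.0, 1.531]
force: [0.5, -1.1, -1.1]
width: 85.3
```

Emit:
{"api": "apply_moves", "payload": {
  "increments": [
    {"tx":0.02,"ty":0.045,"tz":0,"rx":0,"ry":0,"rz":0,"claw":0.085},
    {"tx":0.04,"ty":0.09,"tz":0,"rx":0,"ry":0,"rz":0,"claw":0.085},
    {"tx":0.06,"ty":0.12,"tz":0,"rx":0,"ry":0,"rz":0,"claw":0.085},
    {"tx":0.06,"ty":0.12,"tz":0,"rx":0,"ry":0,"rz":0,"claw":0.085},
    {"tx":0.06,"ty":0.12,"tz":0,"rx":0,"ry":0,"rz":0,"claw":0.085}
  ]
}}

```text
clock: 1.85
eef_pos: [527.4, -38.4, 300.0]
tool_rot: [-3.14, 0.0, 1.529]
force: [-0.3, -0.2, -0.6]
width: 85.0
```

Run:
```python
from h import *
s=read_state(); print(s['clock'],s['qpos'].round(3),s['eef_pos'],s['tool_rot'],s['force'])
w=Cam("wrist"); i=get_image("wrist"); print(w.o)
crop(i,0,0,640,400,1.2,"w2.png")
print("pred jar lid,foot,dish,lamp",w.proj([[538,-19,150],[538,-19,0],[529,-208,74],[543,199,240]]))
```

```text
1.85 [ 0.303  0.38  -0.401  1.721  0.166  1.075 -0.194] [527.41867685 -38.41410885 300.03564932] [-3.14039366e+00  2.90431265e-04  1.52896092e+00] [-0.27248303 -0.17462918 -0.55270811]
[531.42853     30.71066715 463.89859213]
pred jar lid,foot,dish,lamp [[ 326.27409754  160.23012235]
 [ 323.76618186  145.43899713]
 [ 323.3515467   276.18954609]
 [ 325.24310888 -157.05214265]]
```

View pics/w2.png

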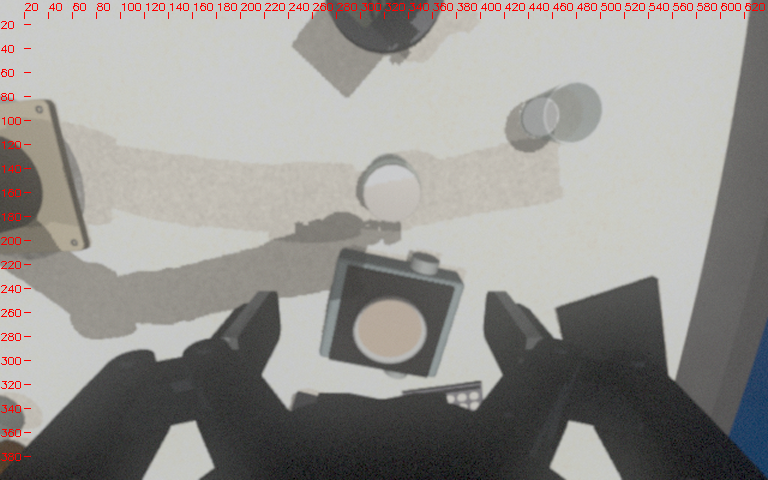

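The wrist picture shows the jar lid at (326,160) and the dish at (325,275). Both match the positions predicted from the top camera, so I'll trust the top camera over the scene camera. Descending over the jar.

Emit:
{"api": "apply_moves", "payload": {
  "increments": [
    {"tx":0.01,"ty":0.0195,"tz":-0.03,"rx":0,"ry":0,"rz":0,"claw":0.085},
    {"tx":0.0105,"ty":0.0195,"tz":-0.07,"rx":0,"ry":0,"rz":0,"claw":0.085},
    {"tx":0.0105,"ty":0.0195,"tz":-0.11,"rx":0,"ry":0,"rz":0,"claw":0.085},
    {"tx":0.0105,"ty":0.0195,"tz":-0.15,"rx":0,"ry":0,"rz":0,"claw":0.085},
    {"tx":0.0105,"ty":0.0195,"tz":-0.18,"rx":0,"ry":0,"rz":0,"claw":0.085},
    {"tx":0.0105,"ty":0.0195,"tz":-0.195,"rx":0,"ry":0,"rz":0,"claw":0.085},
    {"tx":0.0105,"ty":0.0195,"tz":-0.195,"rx":0,"ry":0,"rz":0,"claw":0.085}
  ]
}}

```text
clock: 2.6
eef_pos: [535.7, -21.7, 103.4]
tool_rot: [-3.136, 0.001, 1.524]
force: [0.0, -0.9, 0.1]
width: 85.3
```

Emit:
{"api": "apply_moves", "payload": {
  "increments": [
    {"tx":0,"ty":0,"tz":0,"rx":0,"ry":0,"rz":0,"claw":0.04},
    {"tx":0,"ty":0,"tz":0,"rx":0,"ry":0,"rz":0,"claw":0.04},
    {"tx":0,"ty":0,"tz":0,"rx":0,"ry":0,"rz":0,"claw":0.04},
    {"tx":0,"ty":0,"tz":0,"rx":0,"ry":0,"rz":0,"claw":0.04},
    {"tx":0,"ty":0,"tz":0,"rx":0,"ry":0,"rz":0,"claw":0.04},
    {"tx":0,"ty":0,"tz":0,"rx":0,"ry":0,"rz":0,"claw":0.04},
    {"tx":0,"ty":0,"tz":0,"rx":0,"ry":0,"rz":0,"claw":0.04},
    {"tx":0,"ty":0,"tz":0,"rx":0,"ry":0,"rz":0,"claw":0.04}
  ]
}}

```text
clock: 3.4
eef_pos: [539.0, -19.7, 107.3]
tool_rot: [3.139, 0.001, 1.527]
force: [-1.3, -0.2, 5.4]
width: 51.5
```

Emit:
{"api": "apply_moves", "payload": {
  "increments": [
    {"tx":0,"ty":0,"tz":0.01,"rx":0,"ry":0,"rz":0,"claw":0.04},
    {"tx":0,"ty":0,"tz":0.03,"rx":0,"ry":0,"rz":0,"claw":0.04},
    {"tx":0,"ty":0,"tz":0.06,"rx":0,"ry":0,"rz":0,"claw":0.04},
    {"tx":0,"ty":0,"tz":0.06,"rx":0,"ry":0,"rz":0,"claw":0.04}
  ]
}}

```text
clock: 3.8
eef_pos: [541.1, -19.1, 169.7]
tool_rot: [3.134, -0.001, 1.527]
force: [1.4, 0.0, -1.8]
width: 51.4
```

Run:
```python
from h import *
s=read_state(); print(s['clock'],s['eef_pos'],s['tool_rot'],s['force'],s['width'])
i=get_image("wrist"); a=crop(i,130,180,510,400,1.5,None); t=get_image("scene"); b=crop(t,220,150,420,270,2.85,None)
cv2.imwrite("pics/g1.png",np.vstack([a,b[:,:570] if b.shape[1]>=570 else cv2.copyMakeBorder(b,0,0,0,570-b.shape[1],0)])[:600])
```

```text
3.8 [541.08776069 -19.08789837 169.72157915] [ 3.13350676e+00 -5.01587888e-04  1.52692208e+00] [ 1.35941916  0.00186212 -1.81174717] 51.38244681558757
```

View pics/g1.png

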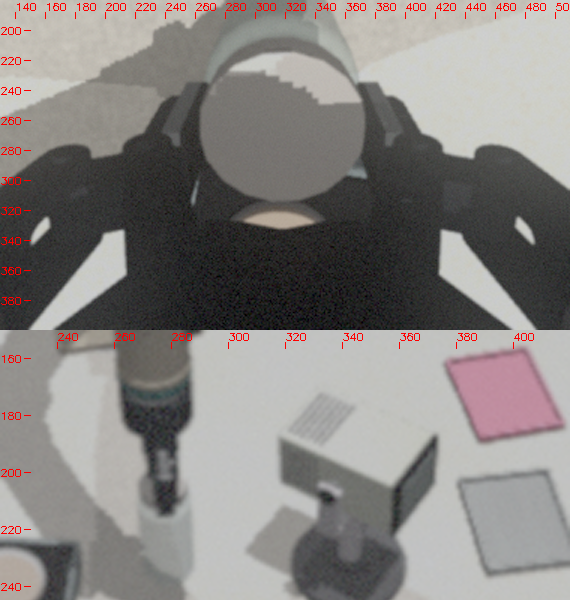

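The jar is held by the upper part between both pads and is clear of the bench. I'll carry it over the lamp to the tray.

Emit:
{"api": "apply_moves", "payload": {
  "increments": [
    {"tx":0,"ty":0,"tz":0.03,"rx":0,"ry":0,"rz":0,"claw":0.04},
    {"tx":0,"ty":0,"tz":0.07,"rx":0,"ry":0,"rz":0,"claw":0.04},
    {"tx":0,"ty":0,"tz":0.11,"rx":0,"ry":0,"rz":0,"claw":0.04},
    {"tx":0,"ty":0,"tz":0.15,"rx":0,"ry":0,"rz":0,"claw":0.04},
    {"tx":0,"ty":0,"tz":0.19,"rx":0,"ry":0,"rz":0,"claw":0.04},
    {"tx":-0.01,"ty":0.02,"tz":0.22,"rx":0,"ry":0,"rz":0,"claw":0.04},
    {"tx":-0.02,"ty":0.04,"tz":0.245,"rx":0,"ry":0,"rz":0,"claw":0.04},
    {"tx":-0.03,"ty":0.07,"tz":0.255,"rx":0,"ry":0,"rz":0,"claw":0.04},
    {"tx":-0.03,"ty":0.11,"tz":0.255,"rx":0,"ry":0,"rz":0,"claw":0.04},
    {"tx":-0.03,"ty":0.15,"tz":0.255,"rx":0,"ry":0,"rz":0,"claw":0.04},
    {"tx":-0.03,"ty":0.19,"tz":0.255,"rx":0,"ry":0,"rz":0,"claw":0.04},
    {"tx":-0.03,"ty":0.23,"tz":0.255,"rx":0,"ry":0,"rz":0,"claw":0.04}
  ]
}}

```text
clock: 5.1
eef_pos: [507.4, 211.5, 419.1]
tool_rot: [-3.139, 0.002, 1.527]
force: [1.0, 0.2, -2.8]
width: 51.0
```

Emit:
{"api": "apply_moves", "payload": {
  "increments": [
    {"tx":0,"ty":0.04,"tz":0,"rx":0,"ry":0,"rz":0,"claw":0.04},
    {"tx":0,"ty":0.08,"tz":0,"rx":0,"ry":0,"rz":0,"claw":0.04},
    {"tx":0,"ty":0.12,"tz":0,"rx":0,"ry":0,"rz":0,"claw":0.04},
    {"tx":0,"ty":0.155,"tz":0,"rx":0,"ry":0,"rz":0,"claw":0.04},
    {"tx":0,"ty":0.185,"tz":0,"rx":0,"ry":0,"rz":0,"claw":0.04},
    {"tx":0,"ty":0.205,"tz":0,"rx":0,"ry":0,"rz":0,"claw":0.04},
    {"tx":0,"ty":0.21,"tz":0,"rx":0,"ry":0,"rz":0,"claw":0.04},
    {"tx":0,"ty":0.21,"tz":0,"rx":0,"ry":0,"rz":0,"claw":0.04}
  ]
}}

```text
clock: 5.9
eef_pos: [507.6, 420.6, 418.8]
tool_rot: [-3.139, 0.002, 1.528]
force: [0.5, -1.1, -3.1]
width: 51.4
```

Emit:
{"api": "apply_moves", "payload": {
  "increments": [
    {"tx":0.003,"ty":0,"tz":-0.03,"rx":0,"ry":0,"rz":0,"claw":0.04},
    {"tx":0.006,"ty":0,"tz":-0.07,"rx":0,"ry":0,"rz":0,"claw":0.04},
    {"tx":0.006,"ty":0,"tz":-0.11,"rx":0,"ry":0,"rz":0,"claw":0.04},
    {"tx":0.006,"ty":0,"tz":-0.15,"rx":0,"ry":0,"rz":0,"claw":0.04},
    {"tx":0.006,"ty":0,"tz":-0.19,"rx":0,"ry":0,"rz":0,"claw":0.04},
    {"tx":0.006,"ty":0,"tz":-0.23,"rx":0,"ry":0,"rz":0,"claw":0.04},
    {"tx":0.006,"ty":0,"tz":-0.26,"rx":0,"ry":0,"rz":0,"claw":0.04},
    {"tx":0.006,"ty":0,"tz":-0.28,"rx":0,"ry":0,"rz":0,"claw":0.04},
    {"tx":0.006,"ty":0,"tz":-0.29,"rx":0,"ry":0,"rz":0,"claw":0.04},
    {"tx":0.006,"ty":0,"tz":-0.295,"rx":0,"ry":0,"rz":0,"claw":0.04},
    {"tx":0.006,"ty":0,"tz":-0.3,"rx":0,"ry":0,"rz":0,"claw":0.04},
    {"tx":0.006,"ty":0,"tz":-0.3,"rx":0,"ry":0,"rz":0,"claw":0.04}
  ]
}}

```text
clock: 7.1
eef_pos: [514.6, 420.6, 121.0]
tool_rot: [3.141, -0.0, 1.527]
force: [-0.8, 0.9, -3.3]
width: 50.9
```

Emit:
{"api": "apply_moves", "payload": {
  "increments": [
    {"tx":0,"ty":0,"tz":-0.003,"rx":0,"ry":0,"rz":0,"claw":0.04},
    {"tx":0,"ty":0,"tz":-0.006,"rx":0,"ry":0,"rz":0,"claw":0.04},
    {"tx":0,"ty":0,"tz":-0.006,"rx":0,"ry":0,"rz":0,"claw":0.04}
  ]
}}

```text
clock: 7.4
eef_pos: [514.1, 420.5, 114.4]
tool_rot: [-3.142, 0.0, 1.527]
force: [-0.3, -0.4, -2.8]
width: 51.0
```

Emit:
{"api": "apply_moves", "payload": {
  "increments": [
    {"tx":0,"ty":0,"tz":-0.002,"rx":0,"ry":0,"rz":0,"claw":0.04},
    {"tx":0,"ty":0,"tz":-0.004,"rx":0,"ry":0,"rz":0,"claw":0.04},
    {"tx":0,"ty":0,"tz":-0.004,"rx":0,"ry":0,"rz":0,"claw":0.04}
  ]
}}

```text
clock: 7.7
eef_pos: [514.4, 421.9, 112.4]
tool_rot: [3.14, -0.002, 1.527]
force: [-2.3, -0.9, 6.9]
width: 51.5
```

Emit:
{"api": "apply_moves", "payload": {
  "increments": [
    {"tx":0,"ty":0,"tz":0,"rx":0,"ry":0,"rz":0,"claw":0.06},
    {"tx":0,"ty":0,"tz":0,"rx":0,"ry":0,"rz":0,"claw":0.07},
    {"tx":0,"ty":0,"tz":0,"rx":0,"ry":0,"rz":0,"claw":0.085},
    {"tx":0,"ty":0,"tz":0,"rx":0,"ry":0,"rz":0,"claw":0.085},
    {"tx":0,"ty":0,"tz":0,"rx":0,"ry":0,"rz":0,"claw":0.085},
    {"tx":0,"ty":0,"tz":0.01,"rx":0,"ry":0,"rz":0,"claw":0.085},
    {"tx":0,"ty":0,"tz":0.04,"rx":0,"ry":0,"rz":0,"claw":0.085},
    {"tx":0,"ty":0,"tz":0.08,"rx":0,"ry":0,"rz":0,"claw":0.085},
    {"tx":0,"ty":0,"tz":0.12,"rx":0,"ry":0,"rz":0,"claw":0.085},
    {"tx":0,"ty":0,"tz":0.17,"rx":0,"ry":0,"rz":0,"claw":0.085},
    {"tx":0,"ty":0,"tz":0.22,"rx":0,"ry":0,"rz":0,"claw":0.085},
    {"tx":0,"ty":0,"tz":0.24,"rx":0,"ry":0,"rz":0,"claw":0.085}
  ]
}}

```text
clock: 8.9
eef_pos: [515.0, 422.5, 357.5]
tool_rot: [3.135, -0.007, 1.527]
force: [0.2, 0.8, -0.9]
width: 85.1
```

Emit:
{"api": "apply_moves", "payload": {
  "increments": [
    {"tx":0,"ty":-0.04,"tz":0,"rx":0,"ry":0,"rz":0,"claw":0.0},
    {"tx":0,"ty":-0.09,"tz":0,"rx":0,"ry":0,"rz":0,"claw":0.0},
    {"tx":0.01,"ty":-0.14,"tz":0,"rx":0,"ry":0,"rz":0,"claw":0.0},
    {"tx":0.02,"ty":-0.185,"tz":0,"rx":0,"ry":0,"rz":0,"claw":0.0},
    {"tx":0.03,"ty":-0.23,"tz":0,"rx":0,"ry":0,"rz":0,"claw":0.0},
    {"tx":0.04,"ty":-0.275,"tz":0,"rx":0,"ry":0,"rz":0,"claw":0.0},
    {"tx":0.047,"ty":-0.31,"tz":0,"rx":0,"ry":0,"rz":0,"claw":0.0},
    {"tx":0.047,"ty":-0.33,"tz":0,"rx":0,"ry":0,"rz":0,"claw":0.0},
    {"tx":0.047,"ty":-0.33,"tz":0,"rx":0,"ry":0,"rz":0,"claw":0.0}
  ]
}}

```text
clock: 9.8
eef_pos: [561.6, 86.4, 351.0]
tool_rot: [3.141, 0.002, 1.521]
force: [0.3, -0.2, -0.1]
width: 0.2
```

Run:
```python
from h import *
s=read_state(); print(s['clock'],s['qpos'].round(3),s['eef_pos'],s['force'],s['width'])
w=Cam("wrist");print(w.o)
a=crop(get_image("wrist"),150,0,470,400,1.5,None); t=crop(get_image("top"),190,150,310,240,2.6,None); b=crop(get_image("scene"),310,150,430,270,2.6,None)
r=np.vstack([t,b]);r=cv2.copyMakeBorder(r,0,max(0,600-len(r)),0,0,0)[:600]
cv2.imwrite("pics/j1.png",np.hstack([a[:600],r])); print(a.shape,r.shape,t.shape)
```

```text
9.8 [ 0.126  0.417 -0.5    1.533  0.209  1.245 -0.455] [561.64268847  86.35079466 351.02097709] [ 0.30130033 -0.21238829 -0.05810615] 0.23093222494600715
[565.92687797 155.80264782 514.74317589]
(600, 480, 3) (600, 312, 3) (234, 312, 3)
```

View pics/j1.png

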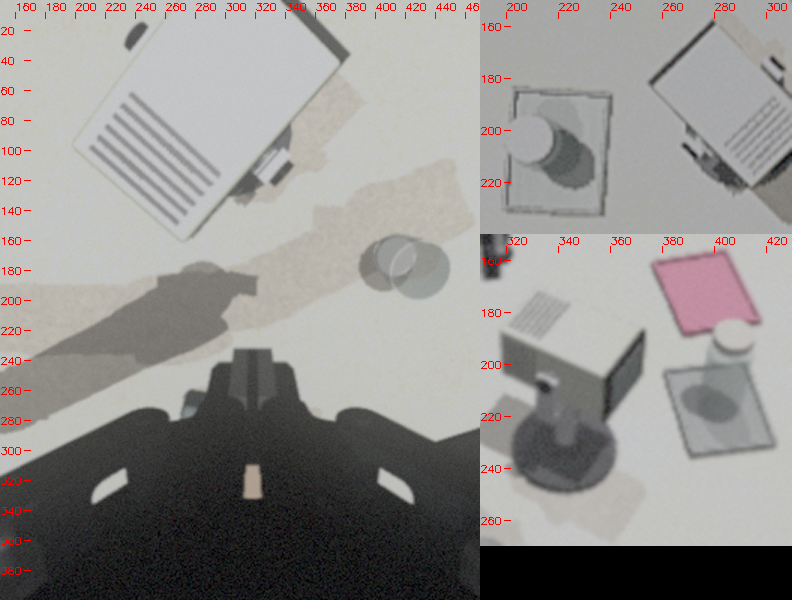

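The picture shows the jar standing in the tray (lid at top (208.8,202.7), scene (407.7,188.8)) and the lamp unmoved. Next I'll check the numbers and fit the head pose using the wrist camera.

Run:
```python
from fit import *
print("jar",T.at((208.8,202.7),155),S.at((407.7,188.8),155))
W=Cam("wrist")
t=lambda x,y:(190+(x-480)/2.6,150+y/2.6)
w=lambda x,y:(150+x/1.5,y/1.5)
f=lambda cx,cy:(190+cx/2.95,140+cy/2.95)
tp=np.array([f(192,124),f(267,52),f(378,172),f(308,242)])
wp=np.array([w(350,55),w(183,240),w(72,145)])  # FR RR RL
def res(p):
    X=head(p).apply(B)+[p[0],p[1],200]
    return np.r_[(W.proj(X[1:])-wp).ravel(),(T.proj(X)-tp).ravel()]
o=least_squares(res,[543,199,.76,-.1],loss="soft_l1");print(o.x,o.fun.round(1))
p=o.x
d=np.array([529.5,-208.3,66]);print("goal yaw",np.arctan2(d[1]-p[1],d[0]-p[0]),np.arctan2(134,np.hypot(*(d[:2]-p[:2]))))
```

```text
jar [513.29586059 421.54342589 155.        ] [518.51890784 421.42604559 155.        ]
[ 5.41552499e+02  2.06811805e+02  7.80342020e-01 -1.83925396e-01] [-0.1  0.2 -0.3  1.5  0.8  0.2 -3.1 -0.2 -3.1 -0.2 -1.1  0.1 -2.2  0.8]
goal yaw -1.5998225167945692 0.31212180669216005
```

Run:
```python
import numpy as np
c=np.array([542,201])
def P(y):
    u=np.array([np.cos(y),np.sin(y)]);v=np.array([-u[1],u[0]])
    return c-55*u-(46+14.5*abs(v[0])+11*abs(v[1]))*v
ys=[.77-.06*k for k in range(41)]
for k in range(0,40,12):
    b=P(ys[k]);print(ys[k],b.round(1)); print([tuple((P(y)-b).round(0).astype(int)) for y in ys[k+1:k+13]])
```

```text
0.77 [547.1 116.8]
[(np.int64(-5), np.int64(0)), (np.int64(-10), np.int64(0)), (np.int64(-16), np.int64(1)), (np.int64(-21), np.int64(2)), (np.int64(-26), np.int64(4)), (np.int64(-31), np.int64(6)), (np.int64(-36), np.int64(8)), (np.int64(-40), np.int64(10)), (np.int64(-45), np.int64(13)), (np.int64(-49), np.int64(16)), (np.int64(-53), np.int64(20)), (np.int64(-57), np.int64(24))]
0.050000000000000044 [490.  140.6]
[(np.int64(-4), np.int64(4)), (np.int64(-7), np.int64(6)), (np.int64(-10), np.int64(9)), (np.int64(-13), np.int64(12)), (np.int64(-16), np.int64(16)), (np.int64(-19), np.int64(19)), (np.int64(-21), np.int64(23)), (np.int64(-24), np.int64(27)), (np.int64(-26), np.int64(31)), (np.int64(-28), np.int64(35)), (np.int64(-29), np.int64(40)), (np.int64(-31), np.int64(45))]
-0.6699999999999999 [459.4 185.3]
[(np.int64(-1), np.int64(5)), (np.int64(-2), np.int64(10)), (np.int64(-2), np.int64(15)), (np.int64(-2), np.int64(20)), (np.int64(-1), np.int64(25)), (np.int64(-1), np.int64(30)), (np.int64(0), np.int64(35)), (np.int64(2), np.int64(40)), (np.int64(4), np.int64(45)), (np.int64(6), np.int64(50)), (np.int64(9), np.int64(54)), (np.int64(12), np.int64(59))]
-1.3900000000000001 [470.9 243.9]
[(np.int64(3), np.int64(4)), (np.int64(7), np.int64(8)), (np.int64(11), np.int64(12)), (np.int64(13), np.int64(16))]
```

Emit:
{"api": "apply_moves", "payload": {
  "increments": [
    {"tx":0,"ty":0.003,"tz":-0.04,"rx":0,"ry":0,"rz":0,"claw":0},
    {"tx":0,"ty":0.003,"tz":-0.08,"rx":0,"ry":0,"rz":0,"claw":0},
    {"tx":0,"ty":0.003,"tz":-0.12,"rx":0,"ry":0,"rz":0,"claw":0},
    {"tx":0,"ty":0.003,"tz":-0.15,"rx":0,"ry":0,"rz":0,"claw":0},
    {"tx":0,"ty":0.003,"tz":-0.156,"rx":0,"ry":0,"rz":0,"claw":0},
    {"tx":0,"ty":0.003,"tz":-0.156,"rx":0,"ry":0,"rz":0,"claw":0}
  ]
}}

```text
clock: 10.55
eef_pos: [560.7, 95.3, 194.3]
tool_rot: [-3.14, -0.001, 1.53]
force: [0.5, 0.0, 0.5]
width: 0.4
```

Emit:
{"api": "apply_moves", "payload": {
  "increments": [
    {"tx":-0.003,"ty":0.005,"tz":0,"rx":0,"ry":0,"rz":0,"claw":0},
    {"tx":-0.007,"ty":0.01,"tz":0,"rx":0,"ry":0,"rz":0,"claw":0},
    {"tx":-0.01,"ty":0.015,"tz":0,"rx":0,"ry":0,"rz":0,"claw":0},
    {"tx":-0.014,"ty":0.019,"tz":0,"rx":0,"ry":0,"rz":0,"claw":0},
    {"tx":-0.019,"ty":0.021,"tz":0,"rx":0,"ry":0,"rz":0,"claw":0},
    {"tx":-0.024,"ty":0.021,"tz":0,"rx":0,"ry":0,"rz":0,"claw":0},
    {"tx":-0.028,"ty":0.022,"tz":0,"rx":0,"ry":0,"rz":0,"claw":0}
  ]
}}

```text
clock: 11.25
eef_pos: [533.8, 115.2, 194.8]
tool_rot: [3.14, 0.0, 1.526]
force: [2.7, 0.3, 0.5]
width: -0.1
```

Emit:
{"api": "apply_moves", "payload": {
  "increments": [
    {"tx":-0.004,"ty":0.002,"tz":0,"rx":0,"ry":0,"rz":0,"claw":0},
    {"tx":-0.008,"ty":0.004,"tz":0,"rx":0,"ry":0,"rz":0,"claw":0},
    {"tx":-0.013,"ty":0.006,"tz":0,"rx":0,"ry":0,"rz":0,"claw":0},
    {"tx":-0.018,"ty":0.008,"tz":0,"rx":0,"ry":0,"rz":0,"claw":0},
    {"tx":-0.023,"ty":0.01,"tz":0,"rx":0,"ry":0,"rz":0,"claw":0},
    {"tx":-0.027,"ty":0.012,"tz":0,"rx":0,"ry":0,"rz":0,"claw":0}
  ]
}}

```text
clock: 11.85
eef_pos: [505.6, 127.9, 194.5]
tool_rot: [-3.141, -0.0, 1.527]
force: [2.3, -3.5, 0.5]
width: -0.1
```

Run:
```python
from h import *
s=read_state(); print(s['clock'],s['eef_pos'],s['force'],s['torque'],s['qpos'].round(2))
```

```text
11.85 [505.55316807 127.94673553 194.47443905] [ 2.26361678 -3.46730935  0.46557733] [-0.5793386  -0.47461214 -0.01843898] [ 0.02  0.5  -0.47  1.88  0.3   0.83 -0.65]
```

Emit:
{"api": "apply_moves", "payload": {
  "increments": [
    {"tx":-0.003,"ty":0.002,"tz":0,"rx":0,"ry":0,"rz":0,"claw":0},
    {"tx":-0.007,"ty":0.005,"tz":0,"rx":0,"ry":0,"rz":0,"claw":0},
    {"tx":-0.011,"ty":0.009,"tz":0,"rx":0,"ry":0,"rz":0,"claw":0},
    {"tx":-0.015,"ty":0.013,"tz":0,"rx":0,"ry":0,"rz":0,"claw":0},
    {"tx":-0.019,"ty":0.016,"tz":0,"rx":0,"ry":0,"rz":0,"claw":0},
    {"tx":-0.0225,"ty":0.019,"tz":0,"rx":0,"ry":0,"rz":0,"claw":0},
    {"tx":-0.0255,"ty":0.022,"tz":0,"rx":0,"ry":0,"rz":0,"claw":0},
    {"tx":-0.0285,"ty":0.025,"tz":0,"rx":0,"ry":0,"rz":0,"claw":0},
    {"tx":-0.0315,"ty":0.0285,"tz":0,"rx":0,"ry":0,"rz":0,"claw":0},
    {"tx":-0.0345,"ty":0.0315,"tz":0,"rx":0,"ry":0,"rz":0,"claw":0},
    {"tx":-0.0365,"ty":0.0355,"tz":0,"rx":0,"ry":0,"rz":0,"claw":0},
    {"tx":-0.0395,"ty":0.0395,"tz":0,"rx":0,"ry":0,"rz":0,"claw":0}
  ]
}}

```text
clock: 13.05
eef_pos: [466.3, 167.4, 194.5]
tool_rot: [-3.141, 0.0, 1.527]
force: [0.2, -3.4, 1.0]
width: 0.2
```

Emit:
{"api": "apply_moves", "payload": {
  "increments": [
    {"tx":-0.002,"ty":0.004,"tz":0,"rx":0,"ry":0,"rz":0,"claw":0},
    {"tx":-0.004,"ty":0.008,"tz":0,"rx":0,"ry":0,"rz":0,"claw":0},
    {"tx":-0.0055,"ty":0.013,"tz":0,"rx":0,"ry":0,"rz":0,"claw":0},
    {"tx":-0.007,"ty":0.018,"tz":0,"rx":0,"ry":0,"rz":0,"claw":0},
    {"tx":-0.008,"ty":0.023,"tz":0,"rx":0,"ry":0,"rz":0,"claw":0},
    {"tx":-0.009,"ty":0.028,"tz":0,"rx":0,"ry":0,"rz":0,"claw":0},
    {"tx":-0.009,"ty":0.033,"tz":0,"rx":0,"ry":0,"rz":0,"claw":0},
    {"tx":-0.009,"ty":0.038,"tz":0,"rx":0,"ry":0,"rz":0,"claw":0},
    {"tx":-0.0085,"ty":0.043,"tz":0,"rx":0,"ry":0,"rz":0,"claw":0},
    {"tx":-0.008,"ty":0.048,"tz":0,"rx":0,"ry":0,"rz":0,"claw":0},
    {"tx":-0.007,"ty":0.053,"tz":0,"rx":0,"ry":0,"rz":0,"claw":0},
    {"tx":-0.005,"ty":0.058,"tz":0,"rx":0,"ry":0,"rz":0,"claw":0}
  ]
}}

```text
clock: 14.25
eef_pos: [461.4, 225.7, 194.4]
tool_rot: [-3.141, 0.0, 1.527]
force: [-0.6, -3.0, -0.3]
width: 0.2
```

Emit:
{"api": "apply_moves", "payload": {
  "increments": [
    {"tx":0.002,"ty":0.005,"tz":0,"rx":0,"ry":0,"rz":0,"claw":0},
    {"tx":0.004,"ty":0.01,"tz":0,"rx":0,"ry":0,"rz":0,"claw":0},
    {"tx":0.007,"ty":0.014,"tz":0,"rx":0,"ry":0,"rz":0,"claw":0},
    {"tx":0.01,"ty":0.018,"tz":0,"rx":0,"ry":0,"rz":0,"claw":0},
    {"tx":0.0125,"ty":0.022,"tz":0,"rx":0,"ry":0,"rz":0,"claw":0},
    {"tx":0.016,"ty":0.025,"tz":0,"rx":0,"ry":0,"rz":0,"claw":0},
    {"tx":0.016,"ty":0.025,"tz":0,"rx":0,"ry":0,"rz":0,"claw":0}
  ]
}}

```text
clock: 14.95
eef_pos: [478.3, 251.3, 194.6]
tool_rot: [3.141, -0.002, 1.528]
force: [-1.6, -0.1, 1.3]
width: 0.1
```

Emit:
{"api": "apply_moves", "payload": {
  "increments": [
    {"tx":-0.01,"ty":0,"tz":0,"rx":0,"ry":0,"rz":0,"claw":0},
    {"tx":-0.03,"ty":0,"tz":0,"rx":0,"ry":0,"rz":0,"claw":0},
    {"tx":-0.04,"ty":0,"tz":0.03,"rx":0,"ry":0,"rz":0,"claw":0},
    {"tx":-0.04,"ty":0,"tz":0.08,"rx":0,"ry":0,"rz":0,"claw":0},
    {"tx":-0.03,"ty":-0.01,"tz":0.12,"rx":0,"ry":0,"rz":0,"claw":0},
    {"tx":0,"ty":-0.05,"tz":0.13,"rx":0,"ry":0,"rz":0,"claw":0},
    {"tx":0.03,"ty":-0.1,"tz":0.14,"rx":0,"ry":0,"rz":0,"claw":0},
    {"tx":0.06,"ty":-0.15,"tz":0.15,"rx":0,"ry":0,"rz":0,"claw":0},
    {"tx":0.065,"ty":-0.19,"tz":0.16,"rx":0,"ry":0,"rz":0,"claw":0},
    {"tx":0.065,"ty":-0.19,"tz":0.16,"rx":0,"ry":0,"rz":0,"claw":0},
    {"tx":0.065,"ty":-0.19,"tz":0.16,"rx":0,"ry":0,"rz":0,"claw":0}
  ]
}}

```text
clock: 16.05
eef_pos: [543.4, 58.4, 354.9]
tool_rot: [3.139, -0.0, 1.523]
force: [0.1, 0.8, -0.5]
width: -0.3
```

```bash
cat > look.py <<'E'
from h import *
import sys,json
n=sys.argv[1]; s=read_state(); print(s['clock'],s['eef_pos'],s['force'])
c=calibration("wrist"); w=get_image("wrist"); np.save("wcal.npy",np.r_[c["origin"],c["attitude"]])
a=crop(w,150,0,470,400,1.5,None); t=crop(get_image("top"),240,150,340,250,3,None); b=crop(get_image("scene"),300,160,400,260,3,None)
cv2.imwrite("pics/"+n,np.hstack([a[:600],np.vstack([t,b])]))
E
python3 look.py l1.png
```

```text
16.05 [543.39411703  58.3508469  354.92996035] [ 0.11820646  0.77595217 -0.51911015]
```

View pics/l1.png

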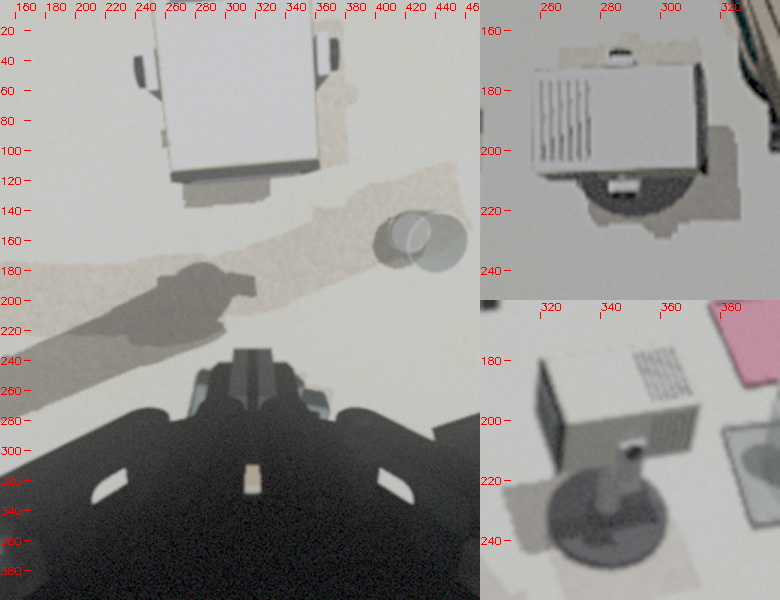

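The picture shows the head swung round with its front facing -y: wrist front top edge from (263,115) to (362,107); the top and scene views agree. Fitting the pose next, with a bias correction on the scene camera from the dish and tray.

```bash
cat > fit2.py <<'E'
from fit import *
# scene pixel bias from points located with the top camera
f=lambda cx,cy:(190+cx/2.95,140+cy/2.95)
g=lambda cx,cy:(190+cx/2.95,165+(cy-310)/2.95)
P=[T.at(f(694,178),74)]+[T.at(f(*q),14) for q in [(37,127),(150,135),(140,273),(30,268)]]
O=np.array([g(92,525),g(690,506),g(597,519),g(563,422),g(655,411)])
O=np.array([O[0],O[1],O[2],O[3],O[4]]); pr=S.proj(np.array(P))
# match tray corners by nearest
bias=np.array([O[np.argmin(np.linalg.norm(O-q,axis=1))]-q for q in pr]); b=np.median(bias,0)
def wcam():
    W=Cam("wrist"); c=np.load("wcal.npy"); W.o=c[:3]; W.R=Ro.from_euler("xyz",c[3:]).as_matrix(); return W
def solve(tp,sp,wp,p0,piv=None):
    W=wcam(); 
    def res(q):
        p=q if piv is None else np.r_[piv,q]
        X=head(p).apply(B)+[p[0],p[1],200]; r=[]
        for c,Q,off in((T,tp,0),(S,sp,b),(W,wp,0)):
            Q=np.array(Q,float);k=~np.isnan(Q[:,0]);r.append(((c.proj(X)+off)-Q)[k].ravel())
        return np.concatenate(r)
    o=least_squares(res,p0 if piv is None else p0[2:],loss="soft_l1"); J=o.jac; cov=np.linalg.inv(J.T@J)
    return o.x,np.sqrt(np.diag(cov)),o.fun.round(1)
E
python3 - <<'E'
from fit2 import *
print(bias.round(1),b)
N=[np.nan]*2
t=lambda x,y:(240+(x-480)/3,150+y/3); s=lambda x,y:(300+(x-480)/3,160+(y-300)/3); w=lambda x,y:(150+x/1.5,y/1.5)
tp=[t(697,64),t(700,170),t(534,172),t(534,66)]; sp=[s(564,424),s(540,362),s(660,345),s(699,405)]; wp=[w(318,160),w(170,173),N,N]
print(solve(tp,sp,wp,[542,201,-1.5,-.15]))
print(solve([N]*4,sp,wp,[542,201,-1.5,-.15]))
E
```

```text
[[0.8 1.3]
 [0.2 2.2]
 [2.8 2.9]
 [1.4 2.1]
 [1.7 2.1]] [1.44064691 2.1245533 ]
(array([ 5.39950882e+02,  2.00542960e+02, -1.53737649e+00, -6.57287573e-02]), array([0.99436951, 1.90916431, 0.01254555, 0.0331609 ]), array([-0.2, -1. , -0.1, -1.6, -1.7,  0.1, -2.3,  0.9,  1.1,  0.7,  1.5,
       -0.4,  7. , -0.5,  3.2,  0.6,  0.3,  1.7, -1.6,  1.7]))
(array([ 5.39396611e+02,  2.00940602e+02, -1.52494122e+00, -7.14627738e-02]), array([1.62569988, 2.39976196, 0.02047796, 0.03836449]), array([ 1.5,  0.6,  1.5, -0.4,  6.9, -0.7,  3.3,  0.2,  0.7,  0.2, -1.3,
        1.5]))
```

Swivel now reads about -1.53 (goal -1.60). Next I'll press the nose down.

Emit:
{"api": "apply_moves", "payload": {
  "increments": [
    {"tx":-0.003,"ty":0.04,"tz":-0.02,"rx":0,"ry":0,"rz":0,"claw":0},
    {"tx":-0.003,"ty":0.084,"tz":-0.04,"rx":0,"ry":0,"rz":0,"claw":0},
    {"tx":-0.003,"ty":0.084,"tz":-0.07,"rx":0,"ry":0,"rz":0,"claw":0},
    {"tx":-0.003,"ty":0.084,"tz":-0.09,"rx":0,"ry":0,"rz":0,"claw":0},
    {"tx":-0.003,"ty":0.084,"tz":-0.098,"rx":0,"ry":0,"rz":0,"claw":0},
    {"tx":-0.003,"ty":0.084,"tz":-0.102,"rx":0,"ry":0,"rz":0,"claw":0},
    {"tx":-0.003,"ty":0.084,"tz":-0.106,"rx":0,"ry":0,"rz":0,"claw":0},
    {"tx":-0.003,"ty":0.084,"tz":-0.11,"rx":0,"ry":0,"rz":0,"claw":0}
  ]
}}

```text
clock: 17.0
eef_pos: [540.3, 144.6, 245.3]
tool_rot: [3.14, -0.001, 1.527]
force: [-0.3, -0.3, 0.3]
width: 0.3
```

Emit:
{"api": "apply_moves", "payload": {
  "increments": [
    {"tx":0,"ty":0,"tz":-0.003,"rx":0,"ry":0,"rz":0,"claw":0},
    {"tx":0,"ty":0,"tz":-0.006,"rx":0,"ry":0,"rz":0,"claw":0},
    {"tx":0,"ty":0,"tz":-0.009,"rx":0,"ry":0,"rz":0,"claw":0},
    {"tx":0,"ty":0,"tz":-0.012,"rx":0,"ry":0,"rz":0,"claw":0}
  ]
}}

```text
clock: 17.4
eef_pos: [539.8, 144.1, 232.4]
tool_rot: [3.141, -0.0, 1.527]
force: [0.2, -0.4, 0.5]
width: 0.2
```

Emit:
{"api": "apply_moves", "payload": {
  "increments": [
    {"tx":0,"ty":0,"tz":-0.003,"rx":0,"ry":0,"rz":0,"claw":0},
    {"tx":0,"ty":0,"tz":-0.006,"rx":0,"ry":0,"rz":0,"claw":0},
    {"tx":0,"ty":0,"tz":-0.009,"rx":0,"ry":0,"rz":0,"claw":0},
    {"tx":0,"ty":0,"tz":-0.009,"rx":0,"ry":0,"rz":0,"claw":0}
  ]
}}

```text
clock: 17.8
eef_pos: [539.4, 144.0, 223.0]
tool_rot: [-3.141, 0.0, 1.527]
force: [0.2, -0.2, 0.5]
width: -0.0
```

No contact force at z = 223, where I expected the top face at about 245, so I need a look.

```bash
python3 look.py l2.png
```

```text
17.8 [539.37144553 144.03413654 222.99960948] [ 0.18535817 -0.18675122  0.48503021]
```

View pics/l2.png

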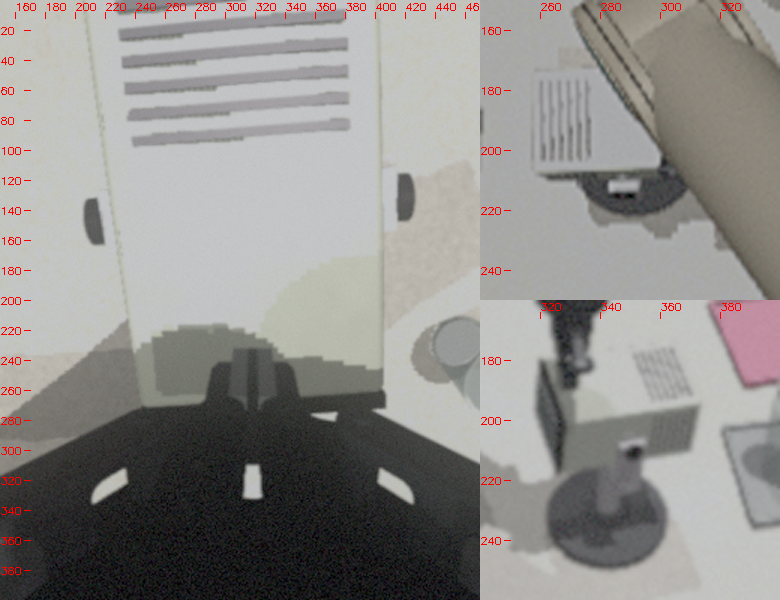

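The wrist view shows the front top edge from (245,272) to (406,260) with the fingertips just over the nose. Checking the numbers.

Run:
```python
from fit2 import *
W=wcam(); print(W.o)
tcp=np.array([539.4,144,223]);print("tcp px",W.proj([tcp,tcp+[0,0,5],tcp+[0,0,-10]]), "scene",S.proj([tcp,tcp+[0,0,20]])+b)
w=lambda x,y:(150+x/1.5,y/1.5)
wp=np.array([w(384,390),w(142,408)])
for th in(-.1,0,.1,.2,.3,.4):
    X=head([540,200.5,-1.53,th]).apply(np.vstack([B,[[0,67,0],[0,-67,0]]]))+[540,200.5,200]
    print(th,W.proj(X[[0,1,4,5]]).round().tolist(),(S.proj(X[:4])+b).round(1).tolist(),X[0].round())
print("obs",wp.round(),"bosses",w(405,197),w(94,220))
```

```text
[543.44628317 213.1810799  386.85352456]
tcp px [[316.59626662 231.39825668]
 [316.55146456 234.70625039]
 [316.67900361 225.29138035]] scene [[329.73814156 194.26548363]
 [329.94155813 189.9147517 ]]
-0.1 [[409.0, 266.0], [240.0, 279.0], [419.0, 125.0], [210.0, 144.0]] [[329.8, 201.5], [321.9, 179.8], [367.1, 175.0], [376.5, 195.9]] [589. 132. 247.]
0 [[405.0, 266.0], [245.0, 278.0], [419.0, 125.0], [210.0, 144.0]] [[328.3, 203.4], [320.5, 181.7], [366.2, 173.5], [375.6, 194.5]] [589. 127. 240.]
0.1 [[401.0, 265.0], [249.0, 277.0], [419.0, 125.0], [210.0, 144.0]] [[327.0, 205.3], [319.3, 183.6], [365.1, 172.1], [374.5, 193.1]] [589. 124. 232.]
0.2 [[398.0, 263.0], [252.0, 274.0], [419.0, 125.0], [210.0, 144.0]] [[326.1, 207.2], [318.4, 185.5], [363.8, 170.9], [373.1, 191.9]] [589. 121. 224.]
0.3 [[394.0, 259.0], [256.0, 270.0], [419.0, 125.0], [210.0, 144.0]] [[325.4, 209.0], [317.8, 187.4], [362.2, 169.8], [371.5, 190.9]] [589. 119. 216.]
0.4 [[391.0, 255.0], [258.0, 265.0], [419.0, 125.0], [210.0, 144.0]] [[324.9, 210.9], [317.4, 189.2], [360.4, 168.8], [369.7, 190.0]] [589. 118. 208.]
obs [[406. 260.]
 [245. 272.]] bosses (420.0, 131.33333333333334) (212.66666666666666, 146.66666666666666)
```

Run:
```python
from h import *
a=cv2.imread("pics/l1.png",0);b=cv2.imread("pics/l2.png",0)
for n,i in(("l1",a),("l2",b)):
    print(n)
    for x in(236,243,251,258,266): print(x,i[336:420:4,x])
print("scene l2 col x=560..576, rows 370..412")
for y in range(370,414,3): print(y,b[y,548:590:4],a[y,548:590:4])
```

```text
l1
236 [196 194 194 152  86  87  92  88  92  87  82  90  83  82  81  92  60  60
  63  58  58]
243 [196 195 195 149  90  91  90  90  89  86  82  84  87  86  79  91  98  74
  61  57  57]
251 [196 194 195 147  73  72  71  72  70  69  69  69  63  64  61  61  59  63
  62  55  62]
258 [193 194 195 151  86  86  88  80  81  79  82  80  77  74  76  77  82  81
  79  54  59]
266 [196 196 197 152  91  92  89  91  90  90  86  89  85  89  87  89  75  61
  62  60  56]
l2
236 [122 121 122 107  91  89  87  86  87  84  84  82  82  81  80  84  53  56
  51  52  42]
243 [119 122 120 102  88  85  86  86  84  84  82  82  80  78  78  84  92  68
  56  52  47]
251 [124 124 121  93  72  71  73  67  62  62  63  62  58  57  50  53  51  52
  49  53  52]
258 [181 123 122 101  85  79  80  80  79  76  73  74  69  70  61  70  77  78
  75  49  43]
266 [182 140 123 107  92  86  91  87  87  85  82  77  78  82  80  84  67  59
  45  46  47]
scene l2 col x=560..576, rows 370..412
370 [114 132 110  77  58  59  67  69  79  89  98] [152 189 194 195 193 194 194 195 193 193 193]
373 [102 133 112  85  62  44  47  66 106 133 148]
[... 594 characters left out ...]
194 194 195 193 195 195 193]
394 [ 81  60  96 118 124 125 146 174 183 183 184] [ 81  78 145 186 193 194 194 194 194 194 195]
397 [ 85  62  82 120 126 125 146 172 181 181 182] [ 86  72 127 182 194 193 194 195 195 194 195]
400 [ 96  71  77 114 125 125 134 163 181 182 184] [ 93  74 115 174 192 195 195 194 195 194 194]
403 [ 91  75  67 102 122 125 128 160 181 182 182] [ 91  72  98 157 188 194 194 194 193 194 195]
406 [ 90  84  54  94 116 124 129 159 180 183 181] [ 89  82  72 141 184 194 194 194 195 194 193]
409 [ 93  89  68  78 112 125 128 160 181 181 182] [ 90  91  65 120 172 193 194 193 194 194 194]
412 [ 90  92  70  67 108 120 127 158 179 181 180] [ 88  92  78 101 162 190 196 195 193 194 195]
```

The evidence agrees that the closed fingertips physically end about 20 mm above the nominal TCP (wrist tip row and scene tip row), so contact should be close. I'll descend slowly on force.

Emit:
{"api": "apply_moves", "payload": {
  "increments": [
    {"tx":0,"ty":0,"tz":-0.002,"rx":0,"ry":0,"rz":0,"claw":0},
    {"tx":0,"ty":0,"tz":-0.004,"rx":0,"ry":0,"rz":0,"claw":0},
    {"tx":0,"ty":0,"tz":-0.004,"rx":0,"ry":0,"rz":0,"claw":0}
  ]
}}

```text
clock: 18.25
eef_pos: [540.0, 143.4, 219.6]
tool_rot: [3.141, 0.001, 1.527]
force: [-0.1, -2.0, 2.7]
width: -0.1
```

Emit:
{"api": "apply_moves", "payload": {
  "increments": [
    {"tx":0,"ty":0,"tz":-0.002,"rx":0,"ry":0,"rz":0,"claw":0},
    {"tx":0,"ty":0,"tz":-0.004,"rx":0,"ry":0,"rz":0,"claw":0},
    {"tx":0,"ty":0,"tz":-0.004,"rx":0,"ry":0,"rz":0,"claw":0}
  ]
}}

```text
clock: 18.55
eef_pos: [540.2, 141.3, 216.3]
tool_rot: [3.141, 0.004, 1.525]
force: [-2.1, -6.5, 10.4]
width: 0.0
```

```bash
cat > cmp.py <<'E'
from h import *
s=read_state(); print(s['clock'],s['eef_pos'],s['force'])
b=crop(get_image("scene"),300,160,400,260,3,None)[...,1]; a=cv2.imread("pics/l2.png")[300:600,480:780,1]
d=cv2.absdiff(a,b)[:200]; d[d<40]=0; print("changed px by 30px block\n",[[int((d[y:y+30,x:x+30]>0).sum()) for x in range(0,300,30)] for y in range(0,180,30)])
E
python3 cmp.py
```

```text
18.55 [540.20208297 141.29468347 216.34301598] [-2.09324455 -6.49926568 10.43404397]
changed px by 30px block
 [[0, 98, 183, 80, 11, 0, 0, 0, 0, 0], [0, 0, 185, 39, 0, 0, 0, 0, 0, 0], [0, 31, 175, 171, 0, 0, 0, 0, 0, 0], [0, 29, 142, 7, 0, 0, 6, 7, 0, 0], [0, 0, 39, 0, 0, 0, 5, 0, 0, 0], [0, 0, 27, 0, 0, 0, 8, 0, 0, 0]]
```

Contact began at TCP z of about 220. Continuing gently.

Emit:
{"api": "apply_moves", "payload": {
  "increments": [
    {"tx":0,"ty":0,"tz":-0.0015,"rx":0,"ry":0,"rz":0,"claw":0},
    {"tx":0,"ty":0,"tz":-0.003,"rx":0,"ry":0,"rz":0,"claw":0},
    {"tx":0,"ty":0,"tz":-0.003,"rx":0,"ry":0,"rz":0,"claw":0}
  ]
}}

```text
clock: 18.9
eef_pos: [540.3, 139.5, 213.5]
tool_rot: [3.141, 0.006, 1.524]
force: [-1.8, -9.5, 12.3]
width: 0.0
```

Emit:
{"api": "apply_moves", "payload": {
  "increments": [
    {"tx":0,"ty":0,"tz":-0.0015,"rx":0,"ry":0,"rz":0,"claw":0},
    {"tx":0,"ty":0,"tz":-0.003,"rx":0,"ry":0,"rz":0,"claw":0},
    {"tx":0,"ty":0,"tz":-0.003,"rx":0,"ry":0,"rz":0,"claw":0}
  ]
}}

```text
clock: 19.2
eef_pos: [540.3, 137.6, 210.5]
tool_rot: [3.141, 0.009, 1.523]
force: [-1.4, -13.2, 13.5]
width: 0.2
```

The finger is sticking to the face and dragged forward as the head tilts. I'll follow its arc to relieve the sideways force.

Emit:
{"api": "apply_moves", "payload": {
  "increments": [
    {"tx":0,"ty":-0.003,"tz":0,"rx":0,"ry":0,"rz":0,"claw":0},
    {"tx":0,"ty":-0.006,"tz":0,"rx":0,"ry":0,"rz":0,"claw":0},
    {"tx":0,"ty":-0.007,"tz":-0.001,"rx":0,"ry":0,"rz":0,"claw":0},
    {"tx":0,"ty":-0.008,"tz":-0.002,"rx":0,"ry":0,"rz":0,"claw":0},
    {"tx":0,"ty":-0.008,"tz":-0.003,"rx":0,"ry":0,"rz":0,"claw":0}
  ]
}}

```text
clock: 19.7
eef_pos: [540.3, 135.6, 207.4]
tool_rot: [3.14, 0.0, 1.526]
force: [0.0, -3.5, 7.1]
width: -0.2
```

Emit:
{"api": "apply_moves", "payload": {
  "increments": [
    {"tx":0,"ty":-0.001,"tz":-0.002,"rx":0,"ry":0,"rz":0,"claw":0},
    {"tx":0,"ty":-0.002,"tz":-0.004,"rx":0,"ry":0,"rz":0,"claw":0},
    {"tx":0,"ty":-0.004,"tz":-0.006,"rx":0,"ry":0,"rz":0,"claw":0},
    {"tx":0,"ty":-0.004,"tz":-0.006,"rx":0,"ry":0,"rz":0,"claw":0}
  ]
}}

```text
clock: 20.1
eef_pos: [540.4, 132.6, 201.1]
tool_rot: [3.14, -0.001, 1.527]
force: [0.3, -0.4, 5.2]
width: -0.2
```

Emit:
{"api": "apply_moves", "payload": {
  "increments": [
    {"tx":0,"ty":-0.001,"tz":-0.002,"rx":0,"ry":0,"rz":0,"claw":0},
    {"tx":0,"ty":-0.002,"tz":-0.004,"rx":0,"ry":0,"rz":0,"claw":0},
    {"tx":0,"ty":-0.003,"tz":-0.006,"rx":0,"ry":0,"rz":0,"claw":0},
    {"tx":0,"ty":-0.004,"tz":-0.008,"rx":0,"ry":0,"rz":0,"claw":0},
    {"tx":0,"ty":-0.004,"tz":-0.008,"rx":0,"ry":0,"rz":0,"claw":0}
  ]
}}

```text
clock: 20.6
eef_pos: [540.1, 128.7, 192.7]
tool_rot: [3.141, -0.001, 1.527]
force: [1.0, 0.8, 4.5]
width: 0.2
```

Emit:
{"api": "apply_moves", "payload": {
  "increments": [
    {"tx":0,"ty":0,"tz":0.01,"rx":0,"ry":0,"rz":0,"claw":0},
    {"tx":0,"ty":0,"tz":0.04,"rx":0,"ry":0,"rz":0,"claw":0},
    {"tx":0,"ty":-0.03,"tz":0.07,"rx":0,"ry":0,"rz":0,"claw":0},
    {"tx":0,"ty":-0.07,"tz":0.1,"rx":0,"ry":0,"rz":0,"claw":0},
    {"tx":0,"ty":-0.11,"tz":0.12,"rx":0,"ry":0,"rz":0,"claw":0},
    {"tx":0,"ty":-0.14,"tz":0.13,"rx":0,"ry":0,"rz":0,"claw":0},
    {"tx":0,"ty":-0.14,"tz":0.13,"rx":0,"ry":0,"rz":0,"claw":0},
    {"tx":0,"ty":-0.14,"tz":0.13,"rx":0,"ry":0,"rz":0,"claw":0}
  ]
}}

```text
clock: 21.4
eef_pos: [539.1, -12.4, 322.6]
tool_rot: [-3.141, -0.0, 1.525]
force: [-0.7, 0.0, -0.3]
width: 0.3
```

Run:
```python
from h import *
s=read_state(); print(s['clock'],s['eef_pos'],s['force'])
c=calibration("wrist"); w=get_image("wrist"); np.save("wcal.npy",np.r_[c["origin"],c["attitude"]])
np.save("w3.npy",w); S=get_image("scene");np.save("s3.npy",S);T=get_image("top");np.save("t3.npy",T)
a=crop(w,230,0,400,160,2.5,None); b=crop(S,305,160,400,240,4,None); t=crop(T,245,155,335,225,4,None)
a=cv2.copyMakeBorder(a,0,max(0,600-len(a)),0,0,0); r=np.vstack([t,b]); r=cv2.copyMakeBorder(r,0,600-len(r),0,0,0) if len(r)<600 else r[:600]
W=min(t.shape[1],b.shape[1]); print(a.shape,t.shape,b.shape)
```

```text
21.4 [539.06300787 -12.42276154 322.56753765] [-0.74718093  0.00238881 -0.26934529]Traceback (most recent call last):
  File "<stdin>", line 6, in <module>
    return _nx.concatenate(arrs, 0, dtype=dtype, casting=casting)
           ~~~~~~~~~~~~~~~^^^^^^^^^^^^^^^^^^^^^^^^^^^^^^^^^^^^^^^
ValueError: all the input array dimensions except for the concatenation axis must match exactly, but along dimension 1, the array at index 0 has size 360 and the array at index 1 has size 380
```

Emit:
{"api": "apply_moves", "payload": {
  "increments": [
    {"tx":0,"ty":0,"tz":-0.02,"rx":1.5,"ry":0,"rz":0,"claw":0},
    {"tx":0,"ty":0.01,"tz":-0.05,"rx":3,"ry":0,"rz":0,"claw":0},
    {"tx":0,"ty":0.02,"tz":-0.07,"rx":4.5,"ry":0,"rz":0,"claw":0},
    {"tx":0,"ty":0.02,"tz":-0.08,"rx":6,"ry":0,"rz":0,"claw":0},
    {"tx":0,"ty":0.02,"tz":-0.08,"rx":7,"ry":0,"rz":0,"claw":0},
    {"tx":0,"ty":0.02,"tz":-0.08,"rx":7,"ry":0,"rz":0,"claw":0},
    {"tx":0,"ty":0.02,"tz":-0.08,"rx":7,"ry":0,"rz":0,"claw":0}
  ]
}}

```text
clock: 22.25
eef_pos: [539.6, 9.3, 242.5]
tool_rot: [-3.11, -0.61, 1.518]
force: [0.9, 0.3, -0.5]
width: -0.6
```

```bash
cat > look2.py <<'E'
from h import *
import sys
s=read_state(); print(s['clock'],s['eef_pos'],s['tool_rot'],s['force'],s['qpos'].round(2))
c=calibration("wrist"); w=get_image("wrist"); np.save("wcal.npy",np.r_[c["origin"],c["attitude"]])
S=get_image("scene");T=get_image("top"); W=Cam("wrist")
q=W.proj([[540,200,200]])[0]; print("pivot px",q); x0=int(np.clip(q[0]-105,0,430));y0=int(np.clip(q[1]-90,0,200))
a=crop(w,x0,y0,x0+210,y0+200,2,None); b=crop(S,300,165,390,240,4,None); t=crop(T,248,155,338,230,4,None)
a=cv2.copyMakeBorder(a,0,600-len(a),0,0,0)
cv2.imwrite("pics/"+sys.argv[1],np.hstack([a,np.vstack([t,b])])); print("wrist crop",x0,y0)
E
python3 look2.py l3.png
```

```text
22.25 [539.56754963   9.30944693 242.48410833] [-3.11012469 -0.61030763  1.51820102] [ 0.89824123  0.29385095 -0.53601015] [ 0.74  0.65 -0.68  1.75 -0.26  0.97  0.26]
pivot px [311.85826399  49.45659297]
wrist crop 206 0
```

View pics/l3.png

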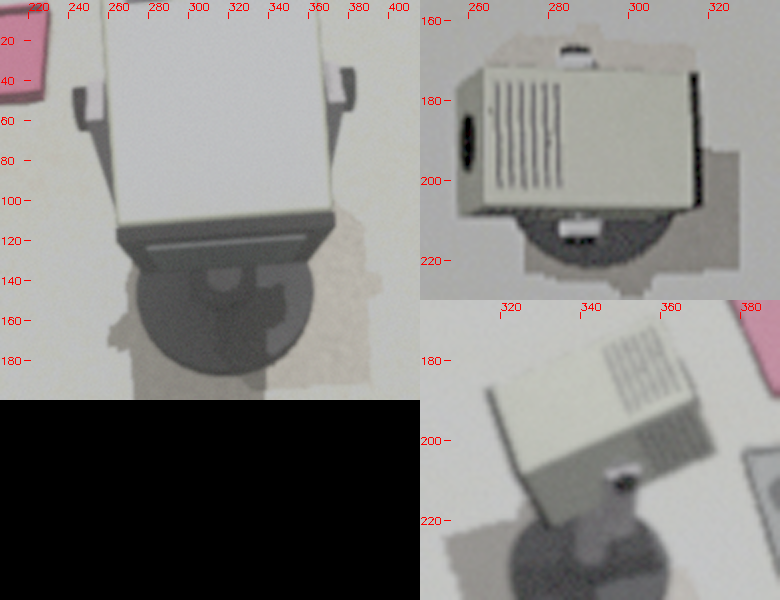

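The picture shows the head clearly nose-down. The white/black border is a frame strip just behind the true front, so I'll fit its width as well.

```bash
cat > fit3.py <<'E'
from fit2 import *
W=wcam()
# name: sign of y, kind
def pt(k,t):
    y=46 if k[1]=='L' else -46; x={'F':75-t,'O':75,'R':-75}[k[0]]; z=-40 if k.endswith('b') else 40
    return [x,y,z]
def run(obs,p0,dish=(529.5,-208.3,66),use="TSW"):
    def res(q):
        r=[]
        for c,d,off in((T,obs['T'],0),(S,obs['S'],b),(W,obs['W'],0)):
            if {id(T):'T',id(S):'S',id(W):'W'}[id(c)] not in use: continue
            X=head(q).apply([pt(k,q[4]) for k in d])+[q[0],q[1],200]
            r.append((c.proj(X)+off-np.array(list(d.values()))).ravel())
        r.append([(q[4]-6)/3,(q[0]-540)/3,(q[1]-200.5)/3]); return np.concatenate(r)
    o=least_squares(res,list(p0)+[6],loss="soft_l1"); q=o.x
    cov=np.sqrt(np.diag(np.linalg.inv(o.jac.T@o.jac)))
    m=head(q).inv().apply(np.array(dish)-[q[0],q[1],200])
    print(use,q.round(3),cov.round(3),"\n",o.fun.round(1),"\n dish_mid in head",m.round(1))
E
python3 - <<'E'
from fit3 import *
w=lambda x,y:(206+x/2,y/2); s=lambda x,y:(300+(x-420)/4,165+(y-300)/4); t=lambda x,y:(248+(x-420)/4,155+y/4)
obs=dict(W=dict(FR=w(117,228),FL=w(335,212)),
 S=dict(FL=s(525,473),FR=s(488,388),RL=s(695,400),RR=s(655,325),RLb=s(716,453),OLb=s(556,528)),
 T=dict(FL=t(690,71),FR=t(692,208),OL=t(700,71),OR=t(703,208),RL=t(485,70),RR=t(483,205),RLb=t(458,85),RRb=t(459,214)))
for u in("TSW","S","T","TW"): run(obs,[540,200.5,-1.53,.3],use=u)
E
```

```text
TSW [ 5.40068e+02  1.97199e+02 -1.52800e+00  3.80000e-01  6.77300e+00] [0.863 1.205 0.009 0.023 1.363] 
 [ 0.1 -0.6  1.  -1.  -0.1 -0.5  0.6 -1.  -0.3 -1.8  1.3 -0.2 -1.1 -0.1
 -0.5  1.  -0.3  1.6  1.3  1.2  0.3  0.3  1.  -2.1  1.9  1.3 -1.5  2.1
 -1.6  0.4 -1.  -0.5  0.3  0.  -1.1] 
 dish_mid in head [425.5 -27.9  25.5]
S [ 5.36384e+02  1.96760e+02 -1.51300e+00  3.62000e-01  6.43300e+00] [2.197 2.617 0.038 0.05  2.305] 
 [-0.4  0.7  0.8  0.4  0.3 -0.6  0.6 -2.9  1.4  0.5 -2.   1.2  0.1 -1.2
 -1.2] 
 dish_mid in head [425.3 -30.1  17.8]
T [ 5.39044e+02  1.97009e+02 -1.54900e+00  3.35000e-01  7.35200e+00] [1.038 1.232 0.012 0.036 1.982] 
 [ 0.1  0.2  0.3 -0.1  0.2  0.3  0.2 -0.1 -0.8 -1.7 -0.1 -0.1 -0.3 -0.2
 -0.4  0.8  0.5 -0.3 -1.2] 
 dish_mid in head [426.5 -18.3   6.5]
TW [ 5.40726e+02  1.97800e+02 -1.53200e+00  3.78000e-01  6.15700e+00] [0.857 1.348 0.01  0.028 1.562] 
 [ 0.1 -0.7  0.9 -1.1 -0.3 -0.6  0.3 -1.1 -0.5 -2.2  0.9 -0.5 -1.2 -0.5
 -0.7  0.6 -1.1  0.2 -0.6 -0.3  0.1  0.2 -0.9] 
 dish_mid in head [426.2 -26.9  24.9]
```

Emit:
{"api": "apply_moves", "payload": {
  "increments": [
    {"tx":-0.02,"ty":0,"tz":0.04,"rx":-1.5,"ry":0,"rz":0,"claw":0},
    {"tx":-0.05,"ty":0.01,"tz":0.075,"rx":-3,"ry":0,"rz":0,"claw":0},
    {"tx":-0.08,"ty":0.04,"tz":0.09,"rx":-4.5,"ry":0,"rz":0,"claw":0},
    {"tx":-0.095,"ty":0.08,"tz":0.09,"rx":-6,"ry":0,"rz":0,"claw":0},
    {"tx":-0.1,"ty":0.12,"tz":0.09,"rx":-7,"ry":0,"rz":0,"claw":0},
    {"tx":-0.1,"ty":0.16,"tz":0.09,"rx":-7,"ry":0,"rz":0,"claw":0},
    {"tx":-0.1,"ty":0.2,"tz":0.09,"rx":-7,"ry":0,"rz":0,"claw":0},
    {"tx":-0.09,"ty":0.235,"tz":0.08,"rx":-7,"ry":0,"rz":0,"claw":0},
    {"tx":-0.085,"ty":0.243,"tz":0.04,"rx":-7,"ry":0,"rz":0,"claw":0},
    {"tx":-0.085,"ty":0.243,"tz":0,"rx":-7,"ry":0,"rz":0,"claw":0},
    {"tx":-0.085,"ty":0.243,"tz":-0.03,"rx":-7,"ry":0,"rz":0,"claw":0},
    {"tx":-0.085,"ty":0.243,"tz":-0.03,"rx":-7,"ry":0,"rz":0,"claw":0}
  ]
}}

```text
clock: 23.6
eef_pos: [451.6, 251.0, 210.3]
tool_rot: [-3.137, 0.004, 1.531]
force: [-0.9, -0.1, -0.3]
width: 0.4
```

Emit:
{"api": "apply_moves", "payload": {
  "increments": [
    {"tx":0.008,"ty":0,"tz":0,"rx":0,"ry":0,"rz":0,"claw":0},
    {"tx":0.016,"ty":0,"tz":0,"rx":0,"ry":0,"rz":0,"claw":0},
    {"tx":0.021,"ty":0,"tz":0,"rx":0,"ry":0,"rz":0,"claw":0},
    {"tx":0.023,"ty":0,"tz":0,"rx":0,"ry":0,"rz":0,"claw":0},
    {"tx":0.025,"ty":0,"tz":0,"rx":0,"ry":0,"rz":0,"claw":0},
    {"tx":0.027,"ty":0,"tz":0,"rx":0,"ry":0,"rz":0,"claw":0}
  ]
}}

```text
clock: 24.2
eef_pos: [479.7, 253.1, 213.2]
tool_rot: [-3.139, -0.002, 1.529]
force: [-7.8, 4.1, 5.2]
width: -0.2
```

Emit:
{"api": "apply_moves", "payload": {
  "increments": [
    {"tx":0.0015,"ty":0,"tz":0,"rx":0,"ry":0,"rz":0,"claw":0},
    {"tx":0.003,"ty":0,"tz":0,"rx":0,"ry":0,"rz":0,"claw":0},
    {"tx":0.003,"ty":0,"tz":0,"rx":0,"ry":0,"rz":0,"claw":0}
  ]
}}

```text
clock: 24.5
eef_pos: [482.3, 254.3, 213.4]
tool_rot: [-3.139, -0.004, 1.53]
force: [-6.9, 4.3, 5.1]
width: -0.3
```

Emit:
{"api": "apply_moves", "payload": {
  "increments": [
    {"tx":-0.01,"ty":0,"tz":0,"rx":0,"ry":0,"rz":0,"claw":0},
    {"tx":-0.035,"ty":0,"tz":0,"rx":0,"ry":0,"rz":0,"claw":0},
    {"tx":-0.045,"ty":0,"tz":0.04,"rx":0,"ry":0,"rz":0,"claw":0},
    {"tx":-0.045,"ty":0,"tz":0.09,"rx":0,"ry":0,"rz":0,"claw":0},
    {"tx":-0.035,"ty":-0.03,"tz":0.12,"rx":0,"ry":0,"rz":0,"claw":0},
    {"tx":-0.025,"ty":-0.07,"tz":0.13,"rx":0,"ry":0,"rz":0,"claw":0},
    {"tx":-0.01,"ty":-0.115,"tz":0.13,"rx":0,"ry":0,"rz":0,"claw":0},
    {"tx":0.01,"ty":-0.155,"tz":0.13,"rx":0,"ry":0,"rz":0,"claw":0},
    {"tx":0.035,"ty":-0.195,"tz":0.13,"rx":0,"ry":0,"rz":0,"claw":0},
    {"tx":0.057,"ty":-0.235,"tz":0.13,"rx":0,"ry":0,"rz":0,"claw":0},
    {"tx":0.057,"ty":-0.25,"tz":0.11,"rx":1.5,"ry":0,"rz":0,"claw":0},
    {"tx":0.057,"ty":-0.25,"tz":0.09,"rx":3,"ry":0,"rz":0,"claw":0}
  ]
}}

```text
clock: 25.7
eef_pos: [542.9, -1.8, 302.8]
tool_rot: [-3.134, -0.263, 1.523]
force: [-0.2, 0.2, -1.2]
width: -0.1
```

Emit:
{"api": "apply_moves", "payload": {
  "increments": [
    {"tx":0,"ty":0.01,"tz":-0.02,"rx":1.5,"ry":0,"rz":0,"claw":0},
    {"tx":0,"ty":0.02,"tz":-0.04,"rx":3,"ry":0,"rz":0,"claw":0},
    {"tx":0,"ty":0.03,"tz":-0.06,"rx":4.5,"ry":0,"rz":0,"claw":0},
    {"tx":0,"ty":0.035,"tz":-0.06,"rx":6,"ry":0,"rz":0,"claw":0},
    {"tx":0,"ty":0.035,"tz":-0.06,"rx":6,"ry":0,"rz":0,"claw":0},
    {"tx":0,"ty":0.035,"tz":-0.06,"rx":6,"ry":0,"rz":0,"claw":0},
    {"tx":0,"ty":0.035,"tz":-0.06,"rx":6,"ry":0,"rz":0,"claw":0}
  ]
}}

```text
clock: 26.4
eef_pos: [542.1, 37.5, 244.2]
tool_rot: [-3.103, -0.782, 1.515]
force: [-0.2, -0.8, 0.2]
width: 0.1
```

```bash
sed -i 's/-105,0,430/-100,0,440/; s/y0=int(np.clip(q\[1\]-90,0,200))/y0=int(np.clip(q[1]-110,0,200))/' look2.py; sed -i 's/x0+210,y0+200,2,None/x0+200,y0+280,2.1,None/; s/600-len(a),0,0,0)/max(0,600-len(a)),0,0,0)[:600]/' look2.py; python3 look2.py l4.png
```

```text
26.4 [542.06873023  37.46582669 244.24965682] [-3.10252502 -0.78154428  1.51478767] [-0.22786158 -0.84470989  0.2040138 ] [ 0.84  0.76 -0.83  1.76 -0.29  0.96  0.28]
pivot px [311.65522516  98.8437254 ]
wrist crop 211 0
```

View pics/l4.png

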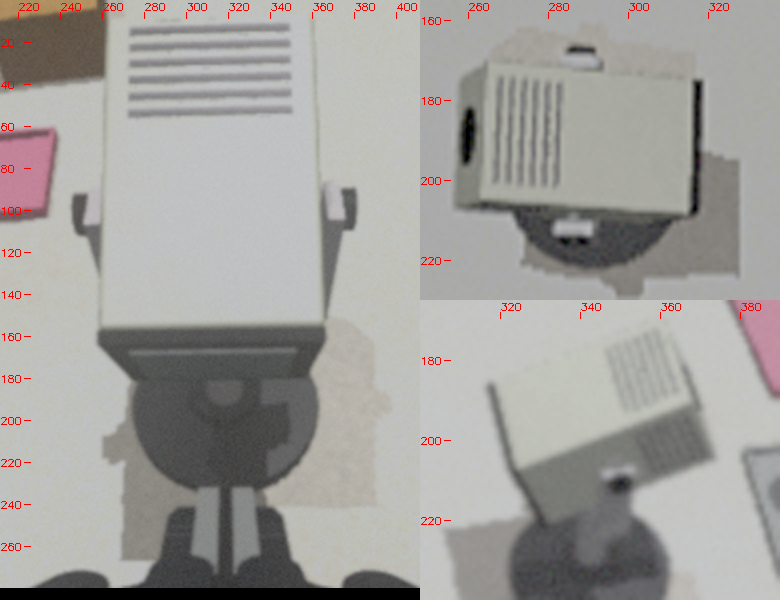

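Run:
```python
import fit3
from fit3 import *
def pt(k,t):
    if k[0]=='B': return [0,67 if k[1]=='L' else -67,0]
    y=46 if k[1]=='L' else -46; x={'F':75-t,'O':75,'R':-75}[k[0]]; z=-40 if k.endswith('b') else 40
    return [x,y,z]
fit3.pt=pt
w=lambda x,y:(211+x/2.1,y/2.1); s=lambda x,y:(300+(x-420)/4,165+(y-300)/4); t=lambda x,y:(248+(x-420)/4,155+y/4)
obs=dict(W=dict(FR=w(98,328),FL=w(326,325)),
 S=dict(FL=s(515,470),FR=s(489,384),RL=s(692,402),RLb=s(715,457),OLb=s(545,525)),
 T=dict(FL=t(688,79),FR=t(690,215),OL=t(702,80),OR=t(699,215),RL=t(487,60),RR=t(485,204),RLb=t(460,75),RRb=t(456,207)))
for u in("TSW","S","T","TW","W"): run(obs,[540,200.5,-1.6,.3],use=u)
# predictions in wrist for tilt sweep
for th in(.2,.25,.3,.35,.4):
    X=head([540,199,-1.6,th]).apply([pt(k,6.5) for k in("FL","FR","RL","RR","OLb","ORb")])+[540,199,200]; p=wcam().proj(X); print(th,((p-[211,0])*2.1).round().tolist())
    X2=head([540,199,-1.6,th]).apply([pt(k,6.5) for k in("FL","FR","RL","RR","OLb")])+[540,199,200]; p=S.proj(X2)+b; print("   S",((p-[300,165])*4+[420,300]).round().tolist())
print("boss",((wcam().proj(head([540,199,-1.6,0]).apply([[0,67,0],[0,-67,0]])+[540,199,200])-[211,0])*2.1).round())
```

```text
TSW [ 5.39625e+02  1.97088e+02 -1.59000e+00  3.77000e-01  7.26200e+00] [0.931 1.098 0.01  0.021 1.414] 
 [ 1.5 -0.7  0.4 -0.8  0.5 -0.7  0.6 -0.6  0.3 -0.5 -0.4 -1.1 -0.5  0.7
 -0.7  1.   1.1  1.1  1.7  0.7  0.4  0.7  1.7  1.6 -0.   2.  -1.4  0.8
 -1.2 -0.6  0.4 -0.1 -1.1] 
 dish_mid in head [426.4  -2.5  24.8]
S [ 5.34863e+02  1.97098e+02 -1.59000e+00  3.78000e-01  4.77800e+00] [2.096 2.326 0.036 0.037 2.398] 
 [-0.   0.2  0.7 -0.1 -0.  -0.5  1.2  0.5 -0.3  0.9 -0.4 -1.7 -1.1] 
 dish_mid in head [426.3   2.6  25. ]
T [ 5.38815e+02  1.97841e+02 -1.59800e+00  3.80000e-01  7.78200e+00] [1.099 1.451 0.014 0.042 2.338] 
 [ 1.2 -0.2 -0.2 -0.2  0.4 -0.1  0.2 -0.   0.2 -0.3 -0.7 -0.9 -0.7  0.7
 -1.1  1.   0.6 -0.4 -0.9] 
 dish_mid in head [427.    1.8  26.2]
TW [ 5.40307e+02  1.98125e+02 -1.59200e+00  3.94000e-01  7.44500e+00] [0.861 1.321 0.01  0.027 1.502] 
 [ 1.2 -0.8 -0.1 -0.9  0.2 -0.8  0.3 -0.8  0.3 -0.8 -0.4 -1.4 -1.   0.3
 -1.2  0.6 -0.4  0.6 -0.9 -0.6  0.5  0.1 -0.8] 
 dish_mid in head [426.8  -2.3  32.5]
W [ 5.41601e+02  1.99698e+02 -1.60200e+00  3.81000e-01  5.34500e+00] [1.295 2
[... 353 characters left out ...]
[305.0, 380.0], [126.0, 383.0]]
   S [[523.0, 465.0], [501.0, 378.0], [705.0, 411.0], [676.0, 325.0], [537.0, 528.0]]
0.3 [[324.0, 311.0], [91.0, 315.0], [308.0, 12.0], [105.0, 18.0], [304.0, 379.0], [128.0, 381.0]]
   S [[522.0, 469.0], [499.0, 381.0], [702.0, 408.0], [672.0, 322.0], [541.0, 530.0]]
0.35 [[323.0, 319.0], [93.0, 323.0], [310.0, 9.0], [103.0, 15.0], [303.0, 377.0], [129.0, 379.0]]
   S [[521.0, 472.0], [498.0, 385.0], [698.0, 406.0], [669.0, 320.0], [545.0, 532.0]]
0.4 [[322.0, 326.0], [95.0, 330.0], [311.0, 6.0], [101.0, 13.0], [302.0, 374.0], [130.0, 377.0]]
   S [[520.0, 476.0], [497.0, 388.0], [694.0, 404.0], [665.0, 318.0], [548.0, 533.0]]
boss [[350. 207.]
 [ 74. 213.]]
```

All three cameras agree: swivel -1.59 (on target), tilt about 0.38 nose-down against a goal of 0.315. I'll press the rear of the head down a little and use touch to measure the change.

Emit:
{"api": "apply_moves", "payload": {
  "increments": [
    {"tx":0,"ty":-0.01,"tz":0.03,"rx":-1.5,"ry":0,"rz":0,"claw":0},
    {"tx":0,"ty":-0.01,"tz":0.06,"rx":-3,"ry":0,"rz":0,"claw":0},
    {"tx":0,"ty":0,"tz":0.08,"rx":-4.5,"ry":0,"rz":0,"claw":0},
    {"tx":0,"ty":0.02,"tz":0.09,"rx":-6,"ry":0,"rz":0,"claw":0},
    {"tx":0,"ty":0.05,"tz":0.09,"rx":-7.5,"ry":0,"rz":0,"claw":0},
    {"tx":0,"ty":0.09,"tz":0.09,"rx":-9,"ry":0,"rz":0,"claw":0},
    {"tx":-0.001,"ty":0.13,"tz":0.09,"rx":-9,"ry":0,"rz":0,"claw":0},
    {"tx":-0.001,"ty":0.17,"tz":0.08,"rx":-9,"ry":0,"rz":0,"claw":0},
    {"tx":-0.001,"ty":0.195,"tz":0.06,"rx":-9,"ry":0,"rz":0,"claw":0},
    {"tx":-0.001,"ty":0.197,"tz":0.03,"rx":-9,"ry":0,"rz":0,"claw":0},
    {"tx":-0.001,"ty":0.197,"tz":0.02,"rx":-9,"ry":0,"rz":0,"claw":0},
    {"tx":-0.001,"ty":0.197,"tz":0.02,"rx":-9,"ry":0,"rz":0,"claw":0}
  ]
}}

```text
clock: 27.75
eef_pos: [539.7, 232.6, 262.2]
tool_rot: [-3.14, 0.002, 1.528]
force: [-0.5, -1.1, 0.0]
width: 0.2
```

Emit:
{"api": "apply_moves", "payload": {
  "increments": [
    {"tx":0,"ty":0,"tz":-0.005,"rx":0,"ry":0,"rz":0,"claw":0},
    {"tx":0,"ty":0,"tz":-0.01,"rx":0,"ry":0,"rz":0,"claw":0},
    {"tx":0,"ty":0,"tz":-0.014,"rx":0,"ry":0,"rz":0,"claw":0},
    {"tx":0,"ty":0,"tz":-0.016,"rx":0,"ry":0,"rz":0,"claw":0},
    {"tx":0,"ty":0,"tz":-0.016,"rx":0,"ry":0,"rz":0,"claw":0}
  ]
}}

```text
clock: 28.25
eef_pos: [540.7, 232.9, 246.4]
tool_rot: [-3.141, 0.0, 1.527]
force: [0.0, -0.4, 0.7]
width: 0.3
```

Emit:
{"api": "apply_moves", "payload": {
  "increments": [
    {"tx":0,"ty":0,"tz":-0.001,"rx":0,"ry":0,"rz":0,"claw":0},
    {"tx":0,"ty":0,"tz":-0.002,"rx":0,"ry":0,"rz":0,"claw":0},
    {"tx":0,"ty":0,"tz":-0.002,"rx":0,"ry":0,"rz":0,"claw":0}
  ]
}}

```text
clock: 28.55
eef_pos: [540.6, 233.1, 244.4]
tool_rot: [-3.142, 0.0, 1.527]
force: [0.1, 0.1, 0.1]
width: 0.1
```

Emit:
{"api": "apply_moves", "payload": {
  "increments": [
    {"tx":0,"ty":0,"tz":-0.001,"rx":0,"ry":0,"rz":0,"claw":0},
    {"tx":0,"ty":0,"tz":-0.002,"rx":0,"ry":0,"rz":0,"claw":0},
    {"tx":0,"ty":0,"tz":-0.002,"rx":0,"ry":0,"rz":0,"claw":0}
  ]
}}

```text
clock: 28.85
eef_pos: [540.6, 233.1, 242.3]
tool_rot: [-3.141, 0.0, 1.527]
force: [0.2, 0.3, -1.4]
width: 0.0
```

Emit:
{"api": "apply_moves", "payload": {
  "increments": [
    {"tx":0,"ty":0,"tz":-0.001,"rx":0,"ry":0,"rz":0,"claw":0},
    {"tx":0,"ty":0,"tz":-0.002,"rx":0,"ry":0,"rz":0,"claw":0},
    {"tx":0,"ty":0,"tz":-0.002,"rx":0,"ry":0,"rz":0,"claw":0}
  ]
}}

```text
clock: 29.15
eef_pos: [540.6, 233.1, 240.3]
tool_rot: [-3.141, 0.0, 1.527]
force: [-0.0, -1.7, 0.1]
width: -0.1
```

Emit:
{"api": "apply_moves", "payload": {
  "increments": [
    {"tx":0,"ty":0,"tz":-0.001,"rx":0,"ry":0,"rz":0,"claw":0},
    {"tx":0,"ty":0,"tz":-0.002,"rx":0,"ry":0,"rz":0,"claw":0},
    {"tx":0,"ty":0,"tz":-0.002,"rx":0,"ry":0,"rz":0,"claw":0}
  ]
}}

```text
clock: 29.45
eef_pos: [540.7, 233.2, 238.5]
tool_rot: [3.141, -0.0, 1.527]
force: [0.0, -0.0, 0.9]
width: -0.0
```

Emit:
{"api": "apply_moves", "payload": {
  "increments": [
    {"tx":0,"ty":0,"tz":-0.001,"rx":0,"ry":0,"rz":0,"claw":0},
    {"tx":0,"ty":0,"tz":-0.002,"rx":0,"ry":0,"rz":0,"claw":0},
    {"tx":0,"ty":0,"tz":-0.002,"rx":0,"ry":0,"rz":0,"claw":0}
  ]
}}

```text
clock: 29.75
eef_pos: [540.9, 234.0, 237.0]
tool_rot: [3.141, -0.001, 1.528]
force: [-0.5, 1.9, 3.8]
width: 0.1
```

Emit:
{"api": "apply_moves", "payload": {
  "increments": [
    {"tx":0,"ty":0.0025,"tz":-0.001,"rx":0,"ry":0,"rz":0,"claw":0},
    {"tx":0,"ty":0.004,"tz":-0.002,"rx":0,"ry":0,"rz":0,"claw":0},
    {"tx":0,"ty":0.005,"tz":-0.003,"rx":0,"ry":0,"rz":0,"claw":0},
    {"tx":0,"ty":0.006,"tz":-0.004,"rx":0,"ry":0,"rz":0,"claw":0},
    {"tx":0,"ty":0.006,"tz":-0.004,"rx":0,"ry":0,"rz":0,"claw":0}
  ]
}}

```text
clock: 30.25
eef_pos: [541.0, 239.2, 232.7]
tool_rot: [3.141, 0.0, 1.527]
force: [-0.6, -0.4, 6.1]
width: 0.2
```

Emit:
{"api": "apply_moves", "payload": {
  "increments": [
    {"tx":0,"ty":0.001,"tz":-0.001,"rx":0,"ry":0,"rz":0,"claw":0},
    {"tx":0,"ty":0.002,"tz":-0.002,"rx":0,"ry":0,"rz":0,"claw":0},
    {"tx":0,"ty":0.002,"tz":-0.002,"rx":0,"ry":0,"rz":0,"claw":0}
  ]
}}

```text
clock: 30.55
eef_pos: [541.0, 241.3, 230.8]
tool_rot: [3.141, -0.0, 1.527]
force: [0.1, -0.8, 5.7]
width: -0.2
```

Emit:
{"api": "apply_moves", "payload": {
  "increments": [
    {"tx":0,"ty":-0.003,"tz":0.003,"rx":0,"ry":0,"rz":0,"claw":0},
    {"tx":0,"ty":-0.006,"tz":0.01,"rx":0,"ry":0,"rz":0,"claw":0},
    {"tx":0,"ty":-0.008,"tz":0.014,"rx":0,"ry":0,"rz":0,"claw":0},
    {"tx":0,"ty":-0.008,"tz":0.012,"rx":0,"ry":0,"rz":0,"claw":0},
    {"tx":0,"ty":-0.008,"tz":0.009,"rx":0,"ry":0,"rz":0,"claw":0},
    {"tx":0,"ty":-0.008,"tz":0.0075,"rx":0,"ry":0,"rz":0,"claw":0},
    {"tx":0,"ty":-0.008,"tz":0.0075,"rx":0,"ry":0,"rz":0,"claw":0}
  ]
}}

```text
clock: 31.25
eef_pos: [540.2, 233.0, 237.3]
tool_rot: [-3.14, 0.001, 1.527]
force: [0.4, 0.1, 0.0]
width: 0.0
```

Emit:
{"api": "apply_moves", "payload": {
  "increments": [
    {"tx":0,"ty":0,"tz":-0.001,"rx":0,"ry":0,"rz":0,"claw":0},
    {"tx":0,"ty":0,"tz":-0.0015,"rx":0,"ry":0,"rz":0,"claw":0},
    {"tx":0,"ty":0,"tz":-0.0015,"rx":0,"ry":0,"rz":0,"claw":0}
  ]
}}

```text
clock: 31.55
eef_pos: [540.6, 233.2, 236.4]
tool_rot: [-3.141, 0.0, 1.527]
force: [-0.7, 0.4, -1.0]
width: -0.2
```

Emit:
{"api": "apply_moves", "payload": {
  "increments": [
    {"tx":0,"ty":0,"tz":-0.001,"rx":0,"ry":0,"rz":0,"claw":0},
    {"tx":0,"ty":0,"tz":-0.001,"rx":0,"ry":0,"rz":0,"claw":0},
    {"tx":0,"ty":0,"tz":-0.001,"rx":0,"ry":0,"rz":0,"claw":0}
  ]
}}

```text
clock: 31.85
eef_pos: [540.7, 233.2, 235.5]
tool_rot: [-3.142, -0.0, 1.527]
force: [-0.5, -0.8, -0.3]
width: 0.1
```

Emit:
{"api": "apply_moves", "payload": {
  "increments": [
    {"tx":0,"ty":0,"tz":-0.001,"rx":0,"ry":0,"rz":0,"claw":0},
    {"tx":0,"ty":0,"tz":-0.001,"rx":0,"ry":0,"rz":0,"claw":0},
    {"tx":0,"ty":0,"tz":-0.001,"rx":0,"ry":0,"rz":0,"claw":0}
  ]
}}

```text
clock: 32.15
eef_pos: [540.8, 233.3, 234.6]
tool_rot: [3.141, -0.0, 1.527]
force: [0.3, 0.2, 0.7]
width: -0.0
```

Emit:
{"api": "apply_moves", "payload": {
  "increments": [
    {"tx":0,"ty":0,"tz":-0.001,"rx":0,"ry":0,"rz":0,"claw":0},
    {"tx":0,"ty":0,"tz":-0.001,"rx":0,"ry":0,"rz":0,"claw":0},
    {"tx":0,"ty":0,"tz":-0.001,"rx":0,"ry":0,"rz":0,"claw":0}
  ]
}}

```text
clock: 32.45
eef_pos: [540.8, 233.7, 233.9]
tool_rot: [3.141, -0.001, 1.527]
force: [0.8, 1.7, 2.7]
width: -0.1
```

Touch shows the rear top came down about 3.9 mm, roughly 0.058 rad, putting the tilt near 0.32. Backing off for a final look from the same viewpoint.

Emit:
{"api": "apply_moves", "payload": {
  "increments": [
    {"tx":0,"ty":0,"tz":0.01,"rx":0,"ry":0,"rz":0,"claw":0},
    {"tx":0,"ty":0,"tz":0.04,"rx":0,"ry":0,"rz":0,"claw":0},
    {"tx":0,"ty":-0.03,"tz":0.07,"rx":0,"ry":0,"rz":0,"claw":0},
    {"tx":0,"ty":-0.07,"tz":0.09,"rx":0,"ry":0,"rz":0,"claw":0},
    {"tx":0,"ty":-0.11,"tz":0.09,"rx":0,"ry":0,"rz":0,"claw":0},
    {"tx":0,"ty":-0.15,"tz":0.09,"rx":0,"ry":0,"rz":0,"claw":0},
    {"tx":0,"ty":-0.195,"tz":0.09,"rx":0,"ry":0,"rz":0,"claw":0},
    {"tx":0,"ty":-0.235,"tz":0.08,"rx":0,"ry":0,"rz":0,"claw":0},
    {"tx":0,"ty":-0.235,"tz":0.07,"rx":1.5,"ry":0,"rz":0,"claw":0},
    {"tx":0,"ty":-0.23,"tz":0.06,"rx":3,"ry":0,"rz":0,"claw":0},
    {"tx":0,"ty":-0.22,"tz":0.05,"rx":4.5,"ry":0,"rz":0,"claw":0},
    {"tx":0,"ty":-0.21,"tz":0.03,"rx":6,"ry":0,"rz":0,"claw":0}
  ]
}}

```text
clock: 33.65
eef_pos: [542.1, 22.3, 265.3]
tool_rot: [-3.122, -0.526, 1.521]
force: [1.0, 0.1, -0.9]
width: -0.1
```

Emit:
{"api": "apply_moves", "payload": {
  "increments": [
    {"tx":0,"ty":0.01,"tz":-0.02,"rx":1.5,"ry":0,"rz":0,"claw":0},
    {"tx":0,"ty":0.01,"tz":-0.02,"rx":3,"ry":0,"rz":0,"claw":0},
    {"tx":0,"ty":0.01,"tz":-0.02,"rx":3,"ry":0,"rz":0,"claw":0},
    {"tx":0,"ty":0.01,"tz":-0.02,"rx":3,"ry":0,"rz":0,"claw":0},
    {"tx":0,"ty":0.01,"tz":-0.02,"rx":3,"ry":0,"rz":0,"claw":0}
  ]
}}

```text
clock: 34.15
eef_pos: [541.0, 34.8, 245.5]
tool_rot: [-3.103, -0.782, 1.515]
force: [-0.2, 0.7, 0.5]
width: 0.1
```

```bash
python3 look2.py l5.png
python3 - <<'E'
import cv2,numpy as np
a=cv2.imread('pics/l5.png'); from cell import get_image
print(a.shape)
t=get_image("top"); c=t[185:225,195:225].mean(2);
E
```

```text
34.15 [541.04327211  34.84943624 245.49540877] [-3.10254005 -0.78203845  1.51535603] [-0.24141937  0.72306097  0.52849294] [ 0.85  0.76 -0.84  1.76 -0.29  0.96  0.28]
pivot px [312.76022989  97.76609655]
wrist crop 212 0
(600, 780, 3)
```

View pics/l5.png

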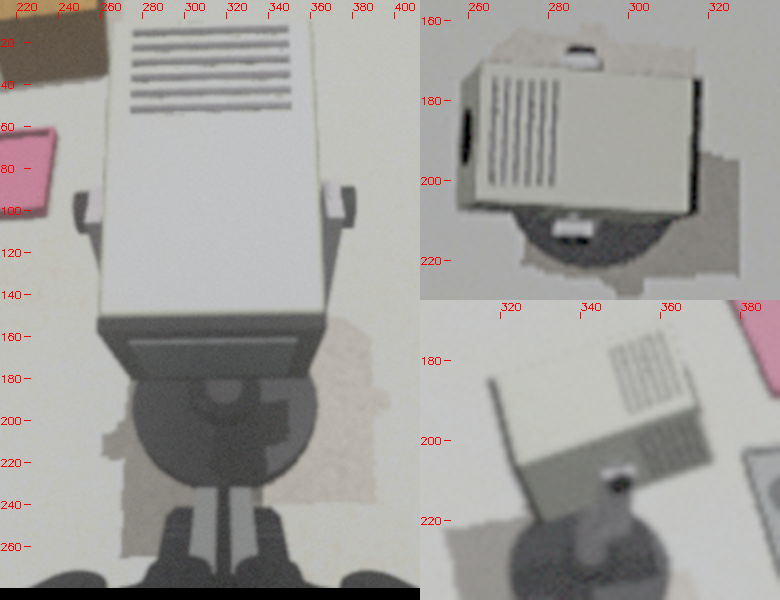

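Run:
```python
from fit3 import *
w=lambda x,y:(212+x/2.1,y/2.1); s=lambda x,y:(300+(x-420)/4,165+(y-300)/4); t=lambda x,y:(248+(x-420)/4,155+y/4)
obs=dict(W=dict(FR=w(98,317),FL=w(326,313)),
 S=dict(FL=s(516,466),FR=s(489,379),RL=s(697,406),RLb=s(712,462),OLb=s(540,522)),
 T=dict(FL=t(688,77),FR=t(690,214),OL=t(701,79),OR=t(698,215),RL=t(482,62),RR=t(478,205),RLb=t(460,77),RRb=t(458,208)))
for u in("TSW","S","T","W"): run(obs,[540,200.5,-1.6,.3],use=u)
# bystanders/dish/jar unchanged? compare top picture with the first one
a=cv2.imread("pics/top0.png")[:,:,::-1].astype(int); n=get_image("top").astype(int)
for k,(x0,y0,x1,y1) in dict(scope=(390,165,455,240),beaker=(325,120,355,155),plate=(458,152,496,202),tipbox=(464,208,510,262)).items():
    d=np.abs(a-n)[y0:y1,x0:x1].mean(2); print(k,d.mean().round(1),np.percentile(d,90).round(1))
u=n.mean(2)[180:235,195:245]; ys,xs=np.where(u>np.percentile(n.mean(2)[180:235,195:245],90)); print("bright lid px",xs.mean()+195,ys.mean()+180,len(xs),"lid at",T.at((xs.mean()+195,ys.mean()+180),155))
# dish centroid then/now (pinkish pixels)
for i in(a,n):
    c=i[180:225,405:450]; m=(c[...,0]-c[...,2])>15; yy,xx=np.where(m); print("dish px",xx.mean()+405,yy.mean()+180,m.sum())
```

```text
TSW [ 5.39432e+02  1.97200e+02 -1.58800e+00  3.10000e-01  6.40400e+00] [0.906 1.032 0.01  0.02  1.405] 
 [ 1.3 -0.5  0.3 -0.7  0.4 -0.8  0.6 -0.8  0.  -0.6 -0.1 -1.1 -0.   0.7
 -0.6  1.1  1.   1.   1.8  0.9  0.5  0.3  2.   1.5  0.   2.2 -1.9  0.5
 -0.9 -0.5  0.1 -0.2 -1.1] 
 dish_mid in head [427.2  -3.   -4. ]
S [ 5.35131e+02  1.96830e+02 -1.58900e+00  3.05000e-01  4.44800e+00] [2.221 2.556 0.04  0.041 2.514] 
 [-0.1  0.1  0.8  0.   0.  -0.7  1.5  0.6 -0.5  1.1 -0.5 -1.6 -1.2] 
 dish_mid in head [426.7   1.9  -5.9]
T [ 5.38567e+02  1.97953e+02 -1.59600e+00  3.15000e-01  7.13500e+00] [1.125 1.305 0.013 0.037 2.162] 
 [ 1.   0.1 -0.4 -0.1  0.2 -0.2  0.2 -0.2 -0.  -0.5 -0.4 -0.9 -0.2  0.7
 -1.1  1.2  0.4 -0.5 -0.8] 
 dish_mid in head [427.9   1.1  -1.4]
W [ 5.41198e+02  2.00058e+02 -1.59700e+00  3.35000e-01  5.63800e+00] [1.27  2.352 0.016 0.034 2.516] 
 [ 0.   0.1 -0.1 -0.1 -0.1  0.4 -0.1] 
 dish_mid in head [429.9  -1.    7.9]
scope 29.8 62.7
beaker 7.8 10.3
plate 38.6 82.0
tipbox 27.2 64.0
bright lid px 217.61847389558233 206.09638554216866 249 lid at [503.68253906 396.29811265 155.        ]
dish px 424.1757575757576 200.12323232323232 495
dish px 425.3556338028169 196.83802816901408 568
```

Every camera now puts dish_mid within 8 mm of the beam axis. A quick numeric check that the jar is where it was seen standing, and then I'll hand in.

Run:
```python
from h import *
a=cv2.imread("pics/j1.png")[20:234,512:610].astype(int)
b=crop(get_image("top"),190,150,310,240,2.6,None)[20:234,32:130].astype(int)
d=np.abs(a-b).mean(2); print("tray+jar change mean/95%",d.mean(),np.percentile(d,95))
s=read_state(); print(s['clock'],s['force'],np.abs(s['qd']).max())
if d.mean()<8: print(finish_job())
```

```text
tray+jar change mean/95% 1.9164123593362579 3.6666666666666665
34.45 [-0.52624045 -0.76034156  0.94507013] 0.011130253455692697
the job is handed in; nothing more can be done
None
```

The jar is standing released in the steel tray and the lamp is aimed at the dish. I handed the job in at about 34.5 s of the 72 s; no verdict was reported.

**Jar:** I gripped it by its lid, lifted it over the lamp and set it down about 2 mm from the tray's centre. The tray area looked unchanged in the last top picture.

**Lamp:** I swivelled it by about 2.4 rad. Tilting took one press on the nose that overshot by about 0.065 rad, then one short press on the rear. The highest force I read at the end of any move was about 19 N.

**Aim:** The last fit over all three cameras puts the middle of the dish 3 mm sideways and 4 mm up-down from the beam axis. Single-camera fits range from -6 to +8 mm up-down, so they disagree slightly but all stay inside 25 mm.

**Checks that were weak or disagreed:**
- The scene camera was biased by about 2 pixels against the top camera, so I corrected for it.
- The closed fingertips end about 20 mm short of the stated tool point, so contact came lower than I expected.
- I did not re-measure the dish, tip box or well plate, because the arm covered them in the last top picture. The beaker looked unchanged, and I never touched any of these.

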